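# Load the round-stock drilling jig

### The job

Load the drilling jig: roll every round blank from the stock rack down the ramp into the vee, each centred under a clamp of its own, let it settle there with nothing touching it, and only then turn that clamp's knob clockwise till it clicks over to its end. A clamp found shut must be opened before a blank can roll in under it, and clamps without a blank may be left either way. Do not touch a blank in the vee while its clamp is shut, and leave the glue bottle, the mallet and the offcut where they are.

Things in the scene. Friction and masses are not known exactly. Their poses are not given: they have to be found in the camera images.
- blank_1_mid (a point): A plain round wooden blank, 40 mm across, 90 mm long, about 80 g; its centre, y axis along its length. All are alike; any may be absent. Starts lying in the fixed stock rack, 42 mm above the bench, blanks 78 mm apart side by side across two notched rails (30 mm high, 54 mm clear between them for fingers; base 10 mm high). Rolls down the 10 degree ramp by itself; soon stops on the level.
- blank_2_mid (a point): A plain round wooden blank, 40 mm across, 90 mm long, about 80 g; its centre, y axis along its length. All are alike; any may be absent. Starts lying in the fixed stock rack, 42 mm above the bench, blanks 78 mm apart side by side across two notched rails (30 mm high, 54 mm clear between them for fingers; base 10 mm high). Rolls down the 10 degree ramp by itself; soon stops on the level.
- blank_3_mid (a point): A plain round wooden blank, 40 mm across, 90 mm long, about 80 g; its centre, y axis along its length. All are alike; any may be absent. Starts lying in the fixed stock rack, 42 mm above the bench, blanks 78 mm apart side by side across two notched rails (30 mm high, 54 mm clear between them for fingers; base 10 mm high). Rolls down the 10 degree ramp by itself; soon stops on the level.
- blank_4_mid (a point): A plain round wooden blank, 40 mm across, 90 mm long, about 80 g; its centre, y axis along its length. All are alike; any may be absent. Starts lying in the fixed stock rack, 42 mm above the bench, blanks 78 mm apart side by side across two notched rails (30 mm high, 54 mm clear between them for fingers; base 10 mm high). Rolls down the 10 degree ramp by itself; soon stops on the level.
- jig: Fixed drilling jig of wood with four clamps. Origin on the bench under the vee, midway between stations 2 and 3; x points down the ramp to the vee and on to the clamp posts, y along the vee, z up. One 90 degree vee, 450 mm long, serves all stations: near lip at x = -20 mm, 30 mm high; far face rising to 60 mm high at x = 50 mm. The ramp falls at 10 degrees from x = -155 mm (54 mm high) to the lip.
- vee_1 (a point): Station 1: where the centre of a blank lies when seated in the vee under clamp 1, 38 mm above the bench; axes as the jig's. Stations are 115 mm apart along y. Clamp arm over it: 36 mm wide (y), x from -14 to 84 mm, 80 to 96 mm above the bench, post at the far end. Its rubber pad hangs 76 mm above the bench when open, so a blank can roll in, and about 57 mm when shut, so none can.
- grip_1 (a point): Middle of the grip bar of the knob of clamp 1, on the knob's upright axis, 116 mm above the bench, 35 mm beyond station 1 in x; axes as the jig's (they do not turn with the knob). The black bar is 50 mm long, 14 mm thick and 24 mm high (from 104 to 128 mm above the bench) on a round foot 36 mm across.
- face_1 (a point): Middle of the underside of the rubber pad (22 x 26 mm) of clamp 1, which moves straight down and up with its knob, 19 mm in all, above station 1.
- knob_1 (a joint): Turn of clamp knob 1 in rad, clockwise from above: 0 = open (bar along the jig's x, stop), 1.4 = clamped (bar nearly along the vee, stop; about 1.3 with a blank under the pad). A spring detent resists with up to 0.25 N m till 0.7, then it clicks over and stays near that end; the same on the way back. It may start open or shut.
- vee_2 (a point): Station 2: where the centre of a blank lies when seated in the vee under clamp 2, 38 mm above the bench; axes as the jig's. Stations are 115 mm apart along y. Clamp arm over it: 36 mm wide (y), x from -14 to 84 mm, 80 to 96 mm above the bench, post at the far end. Its rubber pad hangs 76 mm above the bench when open, so a blank can roll in, and about 57 mm when shut, so none can.
- grip_2 (a point): Middle of the grip bar of the knob of clamp 2, on the knob's upright axis, 116 mm above the bench, 35 mm beyond station 2 in x; axes as the jig's (they do not turn with the knob). The black bar is 50 mm long, 14 mm thick and 24 mm high (from 104 to 128 mm above the bench) on a round foot 36 mm across.
- face_2 (a point): Middle of the underside of the rubber pad (22 x 26 mm) of clamp 2, which moves straight down and up with its knob, 19 mm in all, above station 2.
- knob_2 (a joint): Turn of clamp knob 2 in rad, clockwise from above: 0 = open (bar along the jig's x, stop), 1.4 = clamped (bar nearly along the vee, stop; about 1.3 with a blank under the pad). A spring detent resists with up to 0.25 N m till 0.7, then it clicks over and stays near that end; the same on the way back. It may start open or shut.
- vee_3 (a point): Station 3: where the centre of a blank lies when seated in the vee under clamp 3, 38 mm above the bench; axes as the jig's. Stations are 115 mm apart along y. Clamp arm over it: 36 mm wide (y), x from -14 to 84 mm, 80 to 96 mm above the bench, post at the far end. Its rubber pad hangs 76 mm above the bench when open, so a blank can roll in, and about 57 mm when shut, so none can.
- grip_3 (a point): Middle of the grip bar of the knob of clamp 3, on the knob's upright axis, 116 mm above the bench, 35 mm beyond station 3 in x; axes as the jig's (they do not turn with the knob). The black bar is 50 mm long, 14 mm thick and 24 mm high (from 104 to 128 mm above the bench) on a round foot 36 mm across.
- face_3 (a point): Middle of the underside of the rubber pad (22 x 26 mm) of clamp 3, which moves straight down and up with its knob, 19 mm in all, above station 3.
- knob_3 (a joint): Turn of clamp knob 3 in rad, clockwise from above: 0 = open (bar along the jig's x, stop), 1.4 = clamped (bar nearly along the vee, stop; about 1.3 with a blank under the pad). A spring detent resists with up to 0.25 N m till 0.7, then it clicks over and stays near that end; the same on the way back. It may start open or shut.
- vee_4 (a point): Station 4: where the centre of a blank lies when seated in the vee under clamp 4, 38 mm above the bench; axes as the jig's. Stations are 115 mm apart along y. Clamp arm over it: 36 mm wide (y), x from -14 to 84 mm, 80 to 96 mm above the bench, post at the far end. Its rubber pad hangs 76 mm above the bench when open, so a blank can roll in, and about 57 mm when shut, so none can.
- grip_4 (a point): Middle of the grip bar of the knob of clamp 4, on the knob's upright axis, 116 mm above the bench, 35 mm beyond station 4 in x; axes as the jig's (they do not turn with the knob). The black bar is 50 mm long, 14 mm thick and 24 mm high (from 104 to 128 mm above the bench) on a round foot 36 mm across.
- face_4 (a point): Middle of the underside of the rubber pad (22 x 26 mm) of clamp 4, which moves straight down and up with its knob, 19 mm in all, above station 4.
- knob_4 (a joint): Turn of clamp knob 4 in rad, clockwise from above: 0 = open (bar along the jig's x, stop), 1.4 = clamped (bar nearly along the vee, stop; about 1.3 with a blank under the pad). A spring detent resists with up to 0.25 N m till 0.7, then it clicks over and stays near that end; the same on the way back. It may start open or shut.
- glue: White glue bottle, 60 mm across, 160 mm high, standing on the bench; origin under its centre. A bystander.
- mallet: Wooden-handled rubber mallet lying on the bench, about 300 mm long; a bystander.
- offcut: Offcut of wood 130 x 70 x 45 mm on the bench; origin under its centre. A bystander.
Things that resemble listed ones, but are neither listed nor needed, are in the scene too. What is shaped like the part that bears blank_4_mid but pink is not meant.

How it is judged:
By the outcome, as a careful person would: the job done as asked, in the order asked, and still so for the second after the job is handed in, with the robot touching nothing.
Of blank_1, blank_2, blank_3, blank_4 only 3 to 4 are there at a start; the rules pass over those that are not, and their reading is None.
At some moment in a run one of blank_1, blank_2, blank_3, blank_4 may be knocked a few centimetres aside while the robot is not near it.
Once in a run the grip may slacken for a moment while it holds something.
It also fails if it takes over 210 s, if anything falls off the work surface, if the arm or the gripper's body presses on something with over 40 N, if the wrist force passes 120 N, or if a joint passes its speed limit or range.

### The arm

A 6-joint arm with a two-finger parallel gripper is mounted at the origin on the work surface. World frame = base frame: x ahead of the robot, y to its left, z up, the work surface at z = 0. Lengths are in m, angles in degrees, forces in N, time in s.
With the tool pointing down it reaches from about 0.25 to 0.725 m from the base axis. Payload 9.7 kg.
Tool frame: the origin (TCP) lies between the finger pads; the fingertips stand 11 mm ahead of it and the grasp point (between the pads) lies 8 mm behind it; z points along the fingers, x is the direction in which the jaws open and shut, and the axes are right-handed (so a half turn about z gives the same grasp; the last joint's range is limited). The gripper opens to 85 mm and grips with 20 to 120 N. Pads are 22 mm wide; open, the fingers measure 114 mm over their backs; the gripper's body (76 mm by 85 mm) begins 54 mm behind the grasp point. The pads swing forward as they close: fully open they stand 13 mm farther back than shut.
Start: joints at [-67.151, 4.979, 10.078, 95.1, 0, 90], TCP at [0.214, -0.507, 0.242] pointing down, gripper open.
Joint ranges: [-179.16, 179.16], [-48.56, 103.87], [-65.8, 70.77], [-126.05, 130.52], [-82.76, 87.17], [-180, 180]. Speed limits (degrees/s): [127.2, 127.2, 147.25, 180, 180, 180].

### API

Orientations are given as [roll, pitch, yaw] about the fixed x, y, z axes, in that order (R = Rz(yaw) Ry(pitch) Rx(roll)).
In Python, from workcell import get_obs, camera, job_done gives the robot as it stands.
- The arm moves only by the tool arm_command, never from a script. Its argument "increments" is a list of rows, each a list of 2 entries, a list of its own where there are three numbers: the shift along the tool's x, y, z in units of 25 mm (1.0 is 25 mm), then the turn about the tool's z in units of 6 degrees (1.0 is 6 degrees). In form: [[[dx, dy, dz], roll], ...]. A call has 1 to 5 rows; each row is the pose to reach, as a shift and turn from the pose measured when the call began, along the tool's axes at that moment; what a row does not reach only later rows make up. A row lasts 1/10 s, in which the tool goes at most 50 mm and 8.59 degrees, less where a joint would pass 70% of its speed; a pose out of reach is approached as far as the arm can. A call with a gripper value outside its range is refused whole. "claw" is the closure, from -1 (fully open) to 1 (shut), so that 0 is half open, set as the call begins (left out, the last holds). The fingers move at their own pace and stop on an object; "force" is the grip in N (left out, the last holds). Time passes only in rows, so rows that repeat a pose let the fingers close. It gives the time, the measured TCP pose, the force and the opening at its end, in the units of the state.
- get_obs(): the state, without advancing time (a new reading comes with each control period).
- camera(name): name is "scene" or "side" or "wrist"; returns a dict with "frame" (400x640x3 uint8, red, green, blue), "range_z" (400x640 float32, m along the optical axis (not along the pixel's ray), 0 where there is no reading), "K" (3x3 intrinsics, pixels), "R" (3x3) and "t" (3): a world point X has camera coordinates R X + t; the wrist camera has in their place "hand_eye" (4x4, takes a point from camera to tool coordinates, whose origin is the TCP and whose axes are the tool frame's). Camera axes: x right, y down, z forward; pixel columns grow to the right and rows downward; lengths in m; the calibration is good to about 2 mm. A picture is of the moment at which its call begins: read the wrist's pose just before it.
- job_done(): hands the job in, once; it reports no verdict.
The state is a dict: "time": time; "q": joint angles; "qd": joint speeds; "joint_efforts": joint torques, N m; "ee_pos": TCP position; "tcp_rot": TCP orientation; "wrist_force": force on the tool from outside, world axes, zero at the start; "torque": the same for the moment, N m; "opening": finger opening in m.
Only numpy, scipy, OpenCV 4.12 (cv2) and the standard library are available. Lean on these libraries where they do the work, as an engineer would, in place of code of your own. Each camera call takes 0.05 s, during which the arm holds its last target.

## Working session

There is one attempt and no reset: what is moved stays moved. The work goes in short steps, Python scripts to look and compute and a tool call to move; the robot and the scene stay as the last step left them, time stands still between calls to the robot, and variables do not carry over. Pictures are saved under pics/ and viewed, and the job is handed in when it is done.

Besides the shell and the picture viewer there is one more tool, called as name(argument=value, ...) on one line, values as JSON. arm_command: Moves the arm, as the interface text tells. Its arguments: {"type":"object","properties":{"increments":{"type":"array"},"claw":{"type":"number"},"force":{"type":"number"}},"required":["increments"]}

```bash
ls; mkdir -p pics; cat > h.py <<'E'
import numpy as np, cv2
from workcell import get_obs, camera, job_done
def snap(n,f):
    c=camera(n); cv2.imwrite('pics/'+f+'.png',c['frame'][:,:,::-1]); np.savez('pics/'+f+'.npz',**c); return c
def cloud(c):
    K=c['K'];z=c['range_z'];v,u=np.mgrid[:z.shape[0],:z.shape[1]]
    P=np.stack([(u-K[0,2])/K[0,0]*z,(v-K[1,2])/K[1,1]*z,z],-1)
    W=(P-c['t'])@c['R']; W[z==0]=np.nan; return W
E
python3 - <<'E'
from h import *
print(get_obs())
snap('scene','s0');snap('side','d0');snap('wrist','w0')
E
```

```text
pics
{'time': 0.0, 'q': array([-6.71494218e+01,  5.01159688e+00,  1.00352832e+01,  9.51002289e+01,
       -1.05635950e-03,  8.99995259e+01]), 'qd': array([-0.0131719 ,  0.02610562, -0.0706524 , -0.00903791, -0.07218683,
       -0.0536399 ]), 'joint_efforts': array([ 1.94896602e-03, -5.20393324e+01,  4.64803183e+01,  1.64656638e-02,
        5.09144240e-05, -2.39189353e-05]), 'ee_pos': array([ 0.21349327, -0.50664106,  0.24158572]), 'tcp_rot': array([ 1.79998944e+02,  7.65425795e-02, -6.71489477e+01]), 'wrist_force': array([-0.39636465,  0.24464304, -0.37062596]), 'torque': array([-0.00587447,  0.01903314, -0.04582758]), 'opening': 0.0851060987247887}
```

View pics/s0.png

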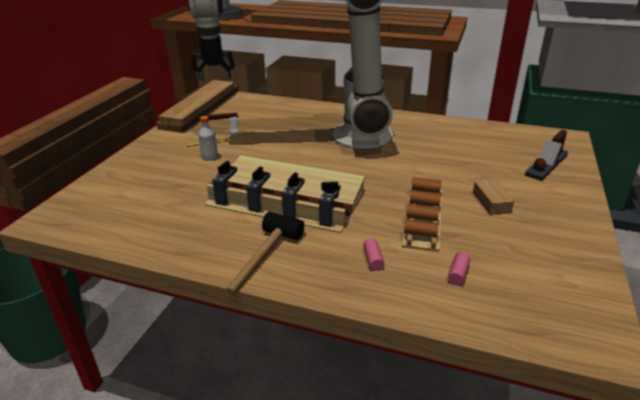

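View pics/d0.png

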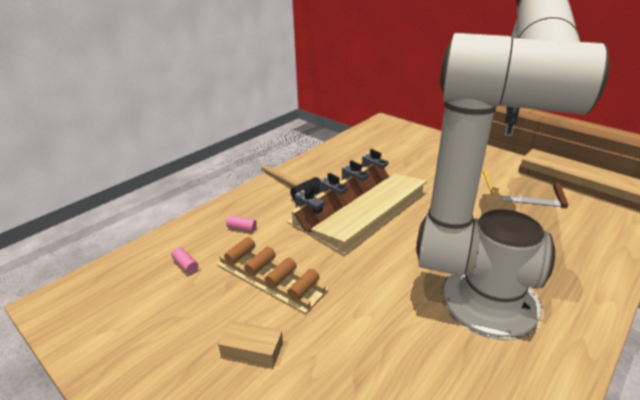

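View pics/w0.png

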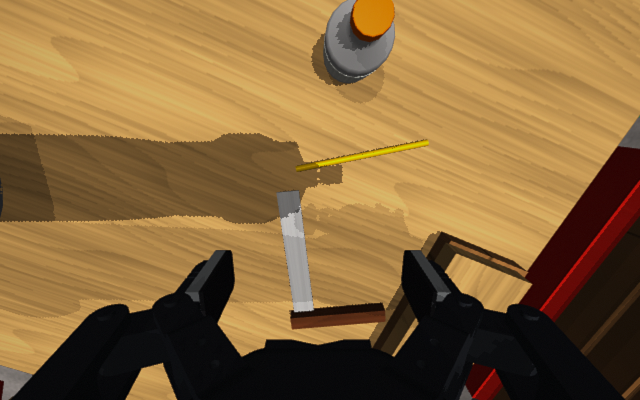

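```bash
cat > a.py <<'E'
from h import *
import sys
H=np.zeros((600,800));C=np.zeros((600,800,3),np.uint8)
# image: x world 0.1..0.7 -> rows(1mm), y -0.45..0.35 -> cols
for f in sys.argv[2:]:
    c=dict(np.load('pics/%s.npz'%f)); W=cloud(c).reshape(-1,3); col=c['frame'].reshape(-1,3)
    o=np.argsort(np.nan_to_num(W[:,2],nan=-1))
    W=W[o];col=col[o]
    m=np.isfinite(W[:,2])&(W[:,2]<0.2);W=W[m];col=col[m]
    r=((W[:,0]-0.1)*1000).astype(int);k=((W[:,1]+0.45)*1000).astype(int)
    m=(r>=0)&(r<600)&(k>=0)&(k<800)
    for i,j,z,cc in zip(r[m],k[m],W[m,2],col[m]):
        for a in (0,1):
            for b in (0,1):
                if i+a<600 and j+b<800 and z>H[i+a,j+b]: H[i+a,j+b]=z;C[i+a,j+b]=cc[::-1]
cv2.imwrite('pics/%s_h.png'%sys.argv[1],cv2.applyColorMap(np.clip(H/0.14*255,0,255).astype(np.uint8),cv2.COLORMAP_JET))
cv2.imwrite('pics/%s_c.png'%sys.argv[1],C)
E
python3 a.py top s0 d0
```

```text
(no output)
```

View pics/top_h.png

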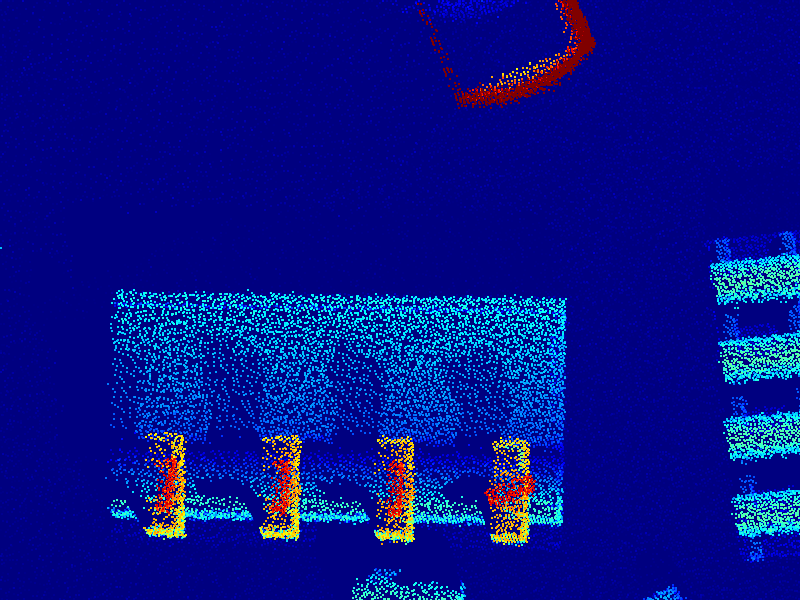

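View pics/top_c.png

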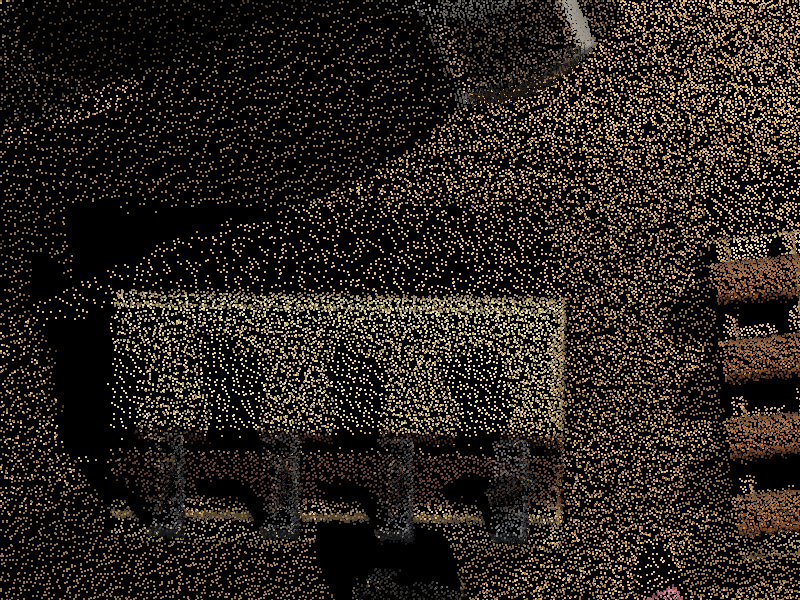

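```bash
cat >> h.py <<'E'
from scipy.spatial.transform import Rotation as Ro
def plan(p,yaw,n=5,vmax=45.,wmax=8.5):
    "rows (cumulative) toward p,yaw; prints shift units & roll units from the current pose"
    o=get_obs(); R=Ro.from_euler('xyz',o['tcp_rot'],degrees=True)
    d=R.inv().apply(np.array(p)-o['ee_pos'])*1000
    w=-((yaw-o['tcp_rot'][2]+180)%360-180)
    N=max(np.linalg.norm(d)/vmax,abs(w)/wmax,1e-9)
    print('at',o['time'],o['ee_pos'].round(4),o['tcp_rot'].round(2),'F',o['wrist_force'].round(1),'op',round(o['opening'],4),'need rows %.1f'%N,'total',(d/25).round(2),round(w/6,2))
    N=max(N,1); 
    print([[list((d/25*min(1,k/N)).round(2)),round(float(w/6*min(1,k/N)),2)] for k in range(1,n+1)])
E
python3 - <<'E'
from h import *
print(camera('wrist')['hand_eye'].round(4),camera('wrist')['K'])
plan([0.40,-0.11,0.40],0)
E
```

```text
[[ 1.000e+00  1.000e-04  5.000e-04  2.000e-04]
 [-3.000e-04  9.555e-01  2.950e-01 -7.580e-02]
 [-4.000e-04 -2.950e-01  9.555e-01 -1.312e-01]
 [ 0.000e+00  0.000e+00  0.000e+00  1.000e+00]] [[288.77202207   0.         317.51388221]
 [  0.         288.77202207 198.50241166]
 [  0.           0.           1.        ]]
at 0.25 [ 0.2135 -0.5068  0.2419] [ 1.800e+02  4.000e-02 -6.715e+01] F [-0.3  0.3  0.6] op 0.0852 need rows 10.4 total [-11.73 -13.04  -6.32] -11.19
[[[np.float64(-1.13), np.float64(-1.26), np.float64(-0.61)], -1.08], [[np.float64(-2.27), np.float64(-2.52), np.float64(-1.22)], -2.16], [[np.float64(-3.4), np.float64(-3.78), np.float64(-1.83)], -3.24], [[np.float64(-4.53), np.float64(-5.04), np.float64(-2.44)], -4.32], [[np.float64(-5.66), np.float64(-6.29), np.float64(-3.05)], -5.4]]
```

arm_command(increments=[[[-1.1,-1.25,-0.6],-1.1],[[-2.3,-2.5,-1.8],-2.2],[[-3.4,-3.8,-3.0],-3.3],[[-4.5,-5.0,-4.0],-4.4],[[-5.7,-6.3,-5.0],-5.5]], claw=-1)

```text
time: 0.75
ee_pos: [0.3024, -0.3155, 0.3666]
tcp_rot: [-180.0, -0.0, -33.9]
wrist_force: [1.5, 0.2, 0.3]
opening: 0.0854
```

```bash
sed -i 's/print(\[\[list.*/for k in range(1,n+1): print([[float(round(x*min(1,k\/N),2)) for x in d\/25],round(float(w\/6*min(1,k\/N)),2)],end=",")\n    print()/' h.py
python3 - <<'E'
from h import *
plan([0.40,-0.11,0.40],0)
E
```

```text
at 0.75 [ 0.3024 -0.3155  0.3666] [-1.7999e+02 -1.0000e-02 -3.3910e+01] F [1.5 0.2 0.3] op 0.0854 need rows 5.1 total [-1.35 -9.   -1.33] -5.65
[[-0.26, -1.76, -0.26], -1.11],[[-0.53, -3.52, -0.52], -2.21],[[-0.79, -5.28, -0.78], -3.32],[[-1.05, -7.05, -1.04], -4.43],[[-1.32, -8.81, -1.3], -5.53],
```

arm_command(increments=[[[-0.25,-1.75,-0.25],-1.1],[[-0.5,-3.5,-0.5],-2.2],[[-0.8,-5.3,-0.8],-3.3],[[-1.05,-7.05,-1.05],-4.4],[[-1.35,-9.0,-1.3],-5.65]])

```text
time: 1.25
ee_pos: [0.4002, -0.1083, 0.3996]
tcp_rot: [180.0, -0.1, 0.2]
wrist_force: [0.9, -1.4, -0.1]
opening: 0.0856
```

```bash
cat >> h.py <<'E'
def wsnap(f):
    o=get_obs(); c=camera('wrist'); T=np.eye(4); T[:3,:3]=Ro.from_euler('xyz',o['tcp_rot'],degrees=True).as_matrix(); T[:3,3]=o['ee_pos']
    M=np.linalg.inv(T@c['hand_eye']); c['R']=M[:3,:3]; c['t']=M[:3,3]; c['time']=o['time']
    cv2.imwrite('pics/'+f+'.png',c['frame'][:,:,::-1]); np.savez('pics/'+f+'.npz',**c); return c
E
python3 - <<'E'
from h import *
wsnap('w1')
plan([0.40,-0.11,0.40],0)
E
python3 a.py w1t w1
```

```text
at 1.3 [ 0.4026 -0.1026  0.4   ] [-1.7986e+02 -1.2000e-01  1.0200e+00] F [-0.4  1.4 -0.5] op 0.0855 need rows 0.2 total [-0.11  0.29 -0.  ] 0.17
[[-0.11, 0.29, -0.0], 0.17],[[-0.11, 0.29, -0.0], 0.17],[[-0.11, 0.29, -0.0], 0.17],[[-0.11, 0.29, -0.0], 0.17],[[-0.11, 0.29, -0.0], 0.17],
```

View pics/w1.png

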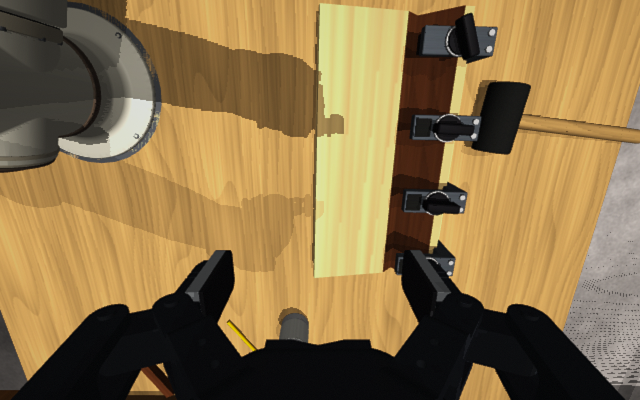

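View pics/w1t_h.png

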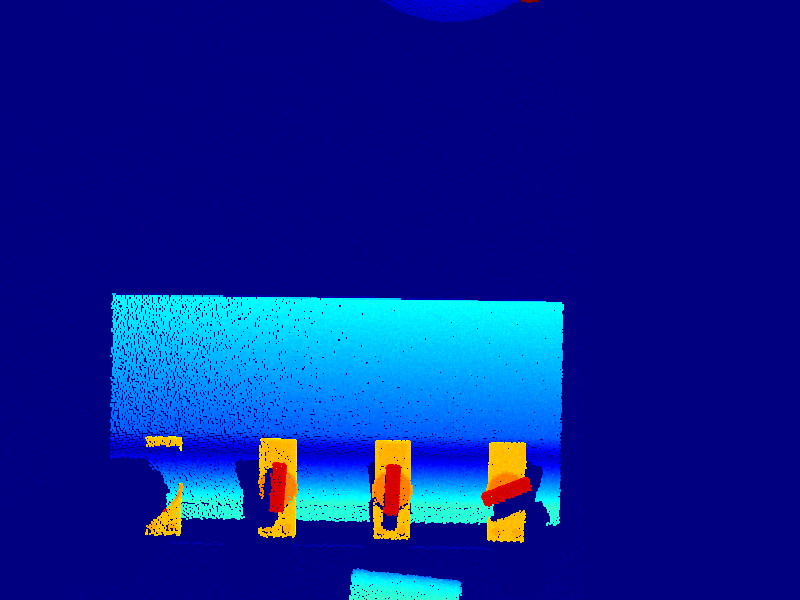

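```bash
cat > fit.py <<'E'
from h import *
import sys
c=dict(np.load('pics/%s.npz'%sys.argv[1])); W=cloud(c).reshape(-1,3); W=W[np.isfinite(W[:,2])]
m=(W[:,0]>.36)&(W[:,0]<.67)&(W[:,1]>-.37)&(W[:,1]<.15)
W=W[m]
# ramp plane
r=W[(W[:,0]>.41)&(W[:,0]<.52)&(W[:,2]>.025)&(W[:,2]<.065)]
A=np.c_[r[:,:2],np.ones(len(r))]; k,*_=np.linalg.lstsq(A,r[:,2],rcond=None); 
print('plane',k,'yaw from plane',np.degrees(np.arctan2(k[1],k[0]))-180 if k[1]>0 else np.degrees(np.arctan2(-k[1],-k[0])),'slope',np.degrees(np.arctan(np.hypot(*k[:2]))), len(r))
# edges of arms
arm=W[(W[:,2]>.09)&(W[:,2]<.1)]
for y0 in (-.287,-.172,-.057,.057):
    a=arm[abs(arm[:,1]-y0)<.035]
    if len(a)<50: continue
    rect=cv2.minAreaRect((a[:,:2]*1000).astype(np.float32))
    print('arm',y0,len(a),'xr',np.percentile(a[:,0],[.5,99.5]).round(4),'yr',np.percentile(a[:,1],[.5,99.5]).round(4),'z',np.median(a[:,2]).round(4))
    b=W[(abs(W[:,1]-y0)<.035)&(W[:,2]>.12)&(W[:,2]<.14)&(W[:,0]>.5)]
    if len(b)>30:
        rect=cv2.minAreaRect((b[:,:2]*1000).astype(np.float32)); print('  bar',rect,b[:,:2].mean(0).round(4),'z',np.median(b[:,2]).round(4))
top=W[(W[:,2]>.045)&(W[:,0]<.45)]
for ys in np.arange(-.32,.11,.05):
    t=top[abs(top[:,1]-ys)<.008]
    if len(t): print('top edge',ys.round(3),np.percentile(t[:,0],1).round(4))
rr=W[(W[:,2]>.02)&(W[:,0]<.5)]; print('yrange',np.percentile(rr[:,1],[.1,99.9]).round(4))
E
python3 - <<'E'
from h import *
wsnap('w2');o=get_obs();print(o['qd'].round(2),o['tcp_rot'],o['q'])
E
python3 fit.py w2
```

```text
[-5.92 -0.53 -1.35 -0.15 -1.72  0.67] [-1.79938539e+02 -6.92489647e-02  6.28049045e-01] [-1.47547954e+01 -6.33170407e+00  1.72136415e+01  1.13494881e+02
  7.76290130e-02  7.46171526e+01]
plane [-0.17479397  0.00316262  0.123526  ] yaw from plane -1.036563543803254 slope 9.916381860065393 16954
arm -0.287 307 xr [0.5367 0.6344] yr [-0.3052 -0.269 ] z 0.0959
arm -0.172 787 xr [0.5388 0.6359] yr [-0.1906 -0.1537] z 0.0964
  bar ((587.499267578125, -172.8232421875), (14.198986053466797, 49.76868438720703), 84.28274536132812) [ 0.5863 -0.1718] z 0.1274
arm -0.057 963 xr [0.5408 0.6378] yr [-0.077  -0.0397] z 0.0964
  bar ((589.427734375, -58.28334426879883), (13.995967864990234, 49.84162139892578), 87.02405548095703) [ 0.588 -0.058] z 0.1275
arm 0.057 1319 xr [0.5428 0.6398] yr [0.0377 0.0745] z 0.0959
  bar ((591.3304443359375, 56.399600982666016), (14.557516098022461, 49.93641662597656), 21.669647216796875) [0.59   0.0562] z 0.1274
top edge -0.32 0.3959
top edge -0.27 0.3952
top edge -0.22 0.3965
top edge -0.17 0.3976
top edge -0.12 0.3601
top edge -0.07 0.3995
top edge -0.02 0.4003
top edge 0.03 0.4011
top edge 0.08 0.4017
yrange [-0.3365  0.1106]
```

```bash

python3 - <<'E'
from h import *
plan([0.5913,0.0564,0.20],21.7)
E
```

```text
at 1.35 [ 0.4016 -0.1054  0.3996] [-1.7994e+02 -7.0000e-02  6.3000e-01] F [-0.  -0.5 -0.9] op 0.0856 need rows 7.1 total [ 7.65 -6.38  8.  ] -3.51
[[1.08, -0.9, 1.13], -0.49],[[2.16, -1.8, 2.25], -0.99],[[3.23, -2.7, 3.38], -1.48],[[4.31, -3.6, 4.51], -1.98],[[5.39, -4.49, 5.64], -2.47],
```

arm_command(increments=[[[1.1,-0.9,0.9],-0.5],[[2.2,-1.8,2.0],-1.0],[[3.3,-2.7,3.2],-1.5],[[4.4,-3.6,4.4],-2.0],[[5.5,-4.5,5.5],-2.5]], claw=-0.2, force=50)

```text
time: 1.85
ee_pos: [0.5387, 0.0094, 0.2608]
tcp_rot: [-180.0, -0.1, 15.7]
wrist_force: [0.2, -0.8, 1.3]
opening: 0.051
```

```bash

python3 - <<'E'
from h import *
plan([0.5913,0.0564,0.20],21.7)
E
```

```text
at 1.85 [0.5387 0.0094 0.2608] [-1.7996e+02 -6.0000e-02  1.5710e+01] F [ 0.2 -0.8  1.3] op 0.051 need rows 2.1 total [ 2.53 -1.24  2.44] -1.0
[[1.22, -0.6, 1.18], -0.48],[[2.45, -1.2, 2.36], -0.96],[[2.53, -1.24, 2.44], -1.0],[[2.53, -1.24, 2.44], -1.0],[[2.53, -1.24, 2.44], -1.0],
```

arm_command(increments=[[[1.25,-0.6,1.2],-0.5],[[2.53,-1.24,2.44],-1.0],[[2.53,-1.24,2.44],-1.0],[[2.53,-1.24,2.44],-1.0],[[2.53,-1.24,2.44],-1.0]])

```text
time: 2.35
ee_pos: [0.5912, 0.0557, 0.2012]
tcp_rot: [-180.0, -0.1, 21.6]
wrist_force: [0.7, -0.4, -0.0]
opening: 0.0513
```

```bash

python3 - <<'E'
from h import *
wsnap('w3')
plan([0.5913,0.0564,0.119],21.7)
E
python3 fit.py w3
```

```text
at 2.4 [0.5913 0.0556 0.2017] [179.99  -0.19  21.63] F [ 0.4 -0.  -0.7] op 0.051 need rows 1.8 total [ 0.   -0.03  3.31] -0.01
[[0.0, -0.02, 1.8], -0.01],[[0.0, -0.03, 3.31], -0.01],[[0.0, -0.03, 3.31], -0.01],[[0.0, -0.03, 3.31], -0.01],[[0.0, -0.03, 3.31], -0.01],
plane [-0.17425027  0.00276663  0.12293271] yaw from plane -0.9096272559441445 slope 9.885781435531788 27206
arm -0.172 571 xr [0.539  0.5625] yr [-0.1892 -0.1539] z 0.0966
arm -0.057 1102 xr [0.5801 0.6383] yr [-0.0758 -0.0387] z 0.0957
  bar ((597.2566528320312, -57.91670608520508), (13.797673225402832, 34.6739501953125), 87.1332778930664) [ 0.597  -0.0555] z 0.127
arm 0.057 3067 xr [0.5433 0.64  ] yr [0.0388 0.0753] z 0.0957
  bar ((591.6901245117188, 57.217559814453125), (13.791951179504395, 49.687068939208984), 21.31601333618164) [0.5909 0.0586] z 0.1273
top edge -0.22 0.3971
top edge -0.17 0.3985
top edge -0.12 0.3994
top edge -0.07 0.4
top edge -0.02 0.401
top edge 0.03 0.4018
top edge 0.08 0.4027
yrange [-0.2487  0.1121]
```

View pics/w3.png

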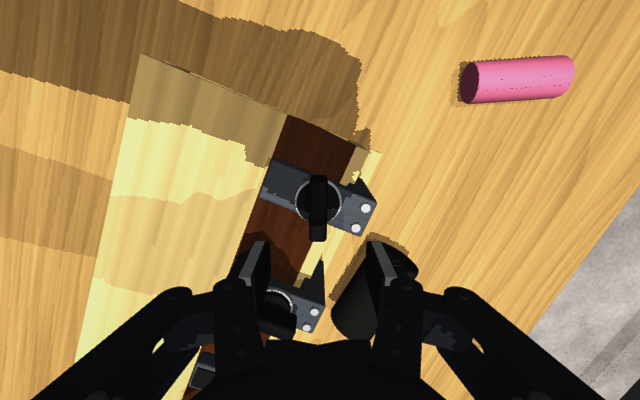

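arm_command(increments=[[[0.0,-0.06,1.7],0],[[0.0,-0.06,2.9],0],[[0.0,-0.06,3.28],0],[[0.0,-0.06,3.28],0],[[0.0,-0.06,3.28],0]])

```text
time: 2.9
ee_pos: [0.5916, 0.0568, 0.122]
tcp_rot: [179.9, -0.3, 21.6]
wrist_force: [-0.7, 0.1, 0.6]
opening: 0.0514
```

arm_command(increments=[[[0,0,0],0],[[0,0,0],0],[[0,0,0],0],[[0,0,0],0],[[0,0,0],0]], claw=1)

```text
time: 3.4
ee_pos: [0.5915, 0.0565, 0.1236]
tcp_rot: [179.9, -0.4, 21.6]
wrist_force: [-5.8, -2.8, 8.4]
opening: 0.013
```

arm_command(increments=[[[0,0,0],-1.2],[[0,0,0],-2.4],[[0,0,0],-3.6],[[0,0,0],-4.8],[[0,0,0],-6.0]])

```text
time: 3.9
ee_pos: [0.5915, 0.0566, 0.1237]
tcp_rot: [179.7, -0.2, 57.9]
wrist_force: [0.1, 0.6, -2.9]
opening: 0.0128
```

arm_command(increments=[[[0,0,0],-1.2],[[0,0,0],-2.4],[[0,0,0],-3.6],[[0,0,0],-4.8],[[0,0,0],-5.2]])

```text
time: 4.4
ee_pos: [0.5914, 0.0568, 0.1237]
tcp_rot: [179.7, -0.1, 89.4]
wrist_force: [0.0, 0.2, -2.1]
opening: 0.0125
```

```bash

python3 - <<'E'
from h import *
o=get_obs();print(o['torque'].round(2),o['wrist_force'])
plan([0.5917,0.0572,0.12],89)
E
```

```text
[ 0.18  0.02 -0.24] [ 0.00598098  0.24832403 -2.13627145]
at 4.4 [0.5914 0.0568 0.1237] [ 1.7966e+02 -7.0000e-02  8.9350e+01] F [ 0.   0.2 -2.1] op 0.0125 need rows 0.1 total [0.02 0.01 0.15] 0.06
[[0.02, 0.01, 0.15], 0.06],[[0.02, 0.01, 0.15], 0.06],[[0.02, 0.01, 0.15], 0.06],[[0.02, 0.01, 0.15], 0.06],[[0.02, 0.01, 0.15], 0.06],
```

arm_command(increments=[[[0,0,0],0],[[0,0,0],0],[[0,0,-0.3],0],[[0,0,-2],0],[[0,0,-4],0]], claw=-0.3)

```text
time: 4.9
ee_pos: [0.5898, 0.0565, 0.2238]
tcp_rot: [179.8, -0.0, 89.3]
wrist_force: [1.9, 0.7, 1.5]
opening: 0.0554
```

```bash

python3 - <<'E'
from h import *
plan([0.47,0.2,0.36],4)
E
```

```text
at 4.9 [0.5898 0.0565 0.2238] [ 1.7983e+02 -5.0000e-02  8.9300e+01] F [1.9 0.7 1.5] op 0.0554 need rows 10.0 total [ 5.68 -4.85 -5.46] 14.22
[[0.57, -0.48, -0.54], 1.42],[[1.13, -0.97, -1.09], 2.83],[[1.7, -1.45, -1.63], 4.25],[[2.27, -1.93, -2.18], 5.67],[[2.83, -2.42, -2.72], 7.08],
```

arm_command(increments=[[[0.6,-0.5,-0.55],1.4],[[1.1,-1.0,-1.1],2.8],[[1.7,-1.5,-1.6],4.2],[[2.3,-1.9,-2.2],5.6],[[2.8,-2.4,-2.7],7.1]])

```text
time: 5.4
ee_pos: [0.5301, 0.1279, 0.2928]
tcp_rot: [179.9, -0.2, 46.7]
wrist_force: [0.5, 0.6, -0.4]
opening: 0.0556
```

```bash

python3 - <<'E'
from h import *
plan([0.47,0.2,0.36],4)
E
```

```text
at 5.4 [0.5301 0.1279 0.2928] [179.87  -0.22  46.71] F [ 0.5  0.6 -0.4] op 0.0556 need rows 5.0 total [ 0.46 -3.72 -2.69] 7.12
[[0.09, -0.74, -0.54], 1.42],[[0.18, -1.48, -1.07], 2.83],[[0.28, -2.22, -1.61], 4.25],[[0.37, -2.96, -2.14], 5.67],[[0.46, -3.7, -2.68], 7.08],
```

arm_command(increments=[[[0.1,-0.7,-0.5],1.4],[[0.2,-1.5,-1.1],2.8],[[0.3,-2.2,-1.6],4.2],[[0.4,-3.0,-2.2],5.7],[[0.46,-3.7,-2.7],7.1]])

```text
time: 5.9
ee_pos: [0.4696, 0.2002, 0.3618]
tcp_rot: [-179.9, -0.3, 3.9]
wrist_force: [0.6, 0.2, 0.6]
opening: 0.0555
```

arm_command(increments=[[[0,0,0],0],[[0,0,0],0],[[0,0,0],0]])

```text
time: 6.2
ee_pos: [0.4699, 0.1998, 0.3614]
tcp_rot: [-179.9, -0.3, 4.1]
wrist_force: [-0.6, 0.7, 0.0]
opening: 0.0556
```

```bash
cat > rack.py <<'E'
from h import *
import sys
def rack(c,show=True):
    W=cloud(c); col=c['frame'].astype(int)
    hsv=cv2.cvtColor(c['frame'],cv2.COLOR_RGB2HSV)
    m=np.isfinite(W[...,2])&(W[...,2]>.045)&(W[...,2]<.075)&(W[...,0]>.25)&(W[...,0]<.75)&(W[...,1]>.14)&(W[...,1]<.45)
    n,l,s,_=cv2.connectedComponentsWithStats(m.astype(np.uint8))
    out=[]
    for i in range(1,n):
        if s[i,4]<100: continue
        P=W[l==i]; t=P[P[:,2]>.052]
        r=cv2.minAreaRect((P[:,:2]*1000).astype(np.float32))
        (cx,cy),(a,b),an=r
        out.append((cx,cy,a,b,an,P[:,2].max(),s[i,4]))
        print('blank c (%.1f,%.1f) size %.1f x %.1f ang %.1f ztop %.4f n %d'%(cx,cy,a,b,an,np.percentile(P[:,2],99),s[i,4]), 'px',s[i,:4], 'topmean',t[:,:2].mean(0).round(4), 'hsv',np.median(hsv[l==i],0))
    return out
if __name__=='__main__': rack(dict(np.load('pics/%s.npz'%sys.argv[1])))
E
python3 - <<'E'
from h import *
wsnap('w4');print(get_obs()['tcp_rot'])
E
python3 rack.py w4; python3 fit.py w4; python3 a.py w4t w4
```

```text
[-179.94674979   -0.28097514    4.01868445]
blank c (613.0,328.4) size 39.4 x 90.1 ang 6.0 ztop 0.0630 n 1896 px [406  42  33  70] topmean [0.611  0.3293] hsv [ 14. 193. 156.]
blank c (458.0,314.5) size 38.8 x 90.0 ang 5.9 ztop 0.0627 n 1849 px [299  44  29  70] topmean [0.458  0.3157] hsv [ 13. 193.  99.]
blank c (535.5,319.8) size 38.2 x 89.6 ang 6.1 ztop 0.0630 n 1854 px [354  44  28  70] topmean [0.5346 0.3212] hsv [ 14. 193. 159.]
blank c (381.0,306.6) size 38.2 x 89.6 ang 6.1 ztop 0.0625 n 1850 px [243  46  32  69] topmean [0.3815 0.3082] hsv [ 13. 193.  93.]
plane [-0.17248178  0.00073736  0.12217002] yaw from plane -0.2449365465867004 slope 9.786277713598773 8073
arm -0.057 439 xr [0.5408 0.5918] yr [-0.0746 -0.0385] z 0.0967
  bar ((575.5220336914062, -56.572208404541016), (13.954450607299805, 21.547473907470703), 84.47853088378906) [ 0.5745 -0.0543] z 0.1265
arm 0.057 566 xr [0.543  0.6402] yr [0.0398 0.0754] z 0.0962
top edge -0.12 0.3997
top edge -0.07 0.4004
top edge -0.02 0.4012
top edge 0.03 0.402
top edge 0.08 0.4023
yrange [-0.16    0.1125]
```

View pics/w4.png

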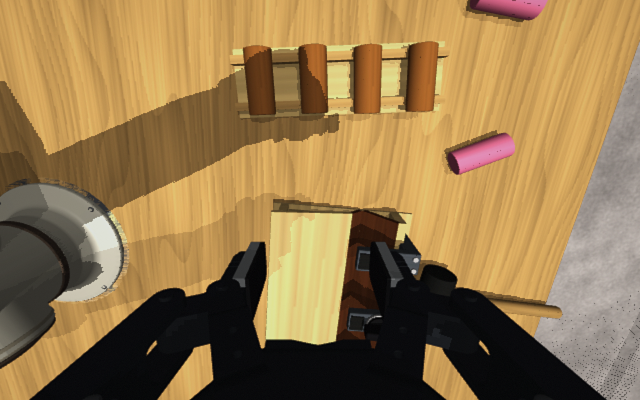

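View pics/w4t_h.png

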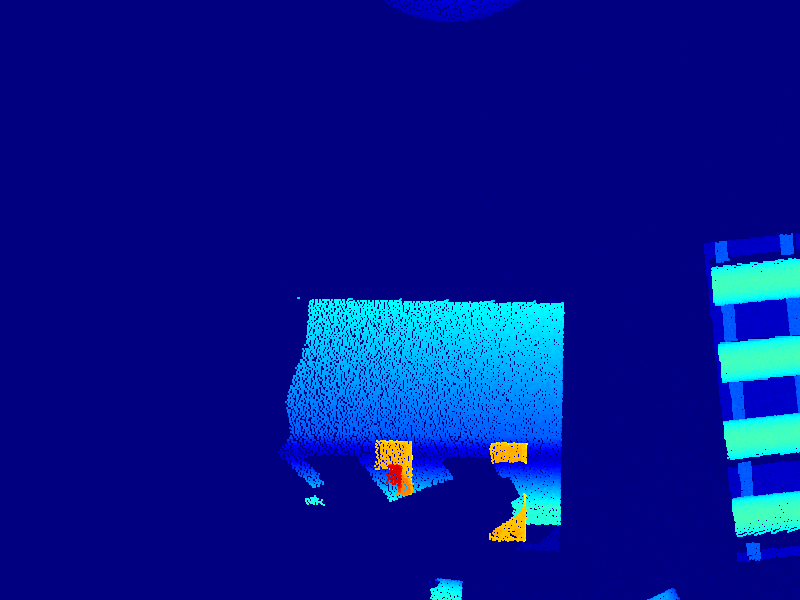

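```bash

python3 - <<'E'
from h import *
plan([0.381,0.3066,0.12],6)
E
```

```text
at 6.25 [0.4699 0.1996 0.3612] [-179.95   -0.28    4.02] F [-0.6 -0.  -0. ] op 0.0556 need rows 6.2 total [-3.3  -4.51  9.64] -0.33
[[-0.53, -0.73, 1.56], -0.05],[[-1.07, -1.46, 3.11], -0.11],[[-1.6, -2.19, 4.67], -0.16],[[-2.13, -2.91, 6.23], -0.21],[[-2.66, -3.64, 7.79], -0.27],
```

arm_command(increments=[[[-0.7,-0.9,1.4],-0.1],[[-1.4,-1.8,2.8],-0.1],[[-2.1,-2.7,4.2],-0.2],[[-2.7,-3.7,5.8],-0.3],[[-3.3,-4.51,7.4],-0.33]], claw=-0.35, force=40)

```text
time: 6.75
ee_pos: [0.38, 0.3068, 0.1738]
tcp_rot: [-180.0, -0.3, 6.1]
wrist_force: [1.3, 0.9, -0.4]
opening: 0.0582
```

arm_command(increments=[[[0,0,1.2],0],[[0,0,2.2],0],[[0,0,2.2],0],[[0,0,2.2],0]])

```text
time: 7.15
ee_pos: [0.3803, 0.3064, 0.1191]
tcp_rot: [-180.0, -0.2, 6.1]
wrist_force: [0.3, -0.7, -0.6]
opening: 0.0576
```

```bash

python3 - <<'E'
from h import *
plan([0.381,0.3066,0.043],6)
E
```

```text
at 7.15 [0.3803 0.3064 0.1191] [-179.99   -0.23    6.08] F [ 0.3 -0.7 -0.6] op 0.0576 need rows 1.7 total [ 0.01 -0.    3.04] 0.01
[[0.01, -0.0, 1.8], 0.01],[[0.01, -0.0, 3.04], 0.01],[[0.01, -0.0, 3.04], 0.01],[[0.01, -0.0, 3.04], 0.01],[[0.01, -0.0, 3.04], 0.01],
```

arm_command(increments=[[[0.03,0,1.2],0],[[0.03,0,2.4],0],[[0.03,0,3.04],0],[[0.03,0,3.04],0],[[0.03,0,3.04],0]])

```text
time: 7.65
ee_pos: [0.3823, 0.3069, 0.0449]
tcp_rot: [-179.9, -0.3, 6.1]
wrist_force: [-0.2, -0.1, 1.3]
opening: 0.0575
```

arm_command(increments=[[[0,0,0],0],[[0,0,0],0],[[0,0,0],0],[[0,0,0],0],[[0,0,0],0]], claw=1)

```text
time: 8.15
ee_pos: [0.3824, 0.3074, 0.0473]
tcp_rot: [-179.8, -0.4, 6.1]
wrist_force: [-6.2, -2.1, 9.1]
opening: 0.0382
```

```bash

python3 - <<'E'
from h import *
plan([0.381,0.3066,0.14],6)
E
```

```text
at 8.15 [0.3824 0.3074 0.0473] [-179.83   -0.37    6.09] F [-6.2 -2.1  9.1] op 0.0382 need rows 2.1 total [-0.03  0.02 -3.71] 0.01
[[-0.02, 0.01, -1.8], 0.01],[[-0.03, 0.02, -3.6], 0.01],[[-0.03, 0.02, -3.71], 0.01],[[-0.03, 0.02, -3.71], 0.01],[[-0.03, 0.02, -3.71], 0.01],
```

arm_command(increments=[[[0,0,-0.8],0],[[0,0,-1.8],0],[[0,0,-3],0],[[0,0,-4],0],[[0,0,-4],0]])

```text
time: 8.65
ee_pos: [0.3833, 0.3083, 0.1524]
tcp_rot: [-179.6, -0.7, 6.1]
wrist_force: [0.2, 0.3, -0.5]
opening: 0.038
```

```bash

python3 - <<'E'
from h import *
wsnap('w5')
plan([0.4615,0.0593,0.14],-0.95)
E
```

```text
at 8.7 [0.3828 0.3079 0.1501] [-179.68   -0.61    6.09] F [-0.7  0.7 -1.6] op 0.0385 need rows 5.8 total [ 2.07 10.22  0.37] 1.17
[[0.36, 1.76, 0.06], 0.2],[[0.71, 3.53, 0.13], 0.4],[[1.07, 5.29, 0.19], 0.61],[[1.43, 7.05, 0.25], 0.81],[[1.78, 8.82, 0.32], 1.01],
```

View pics/w5.png

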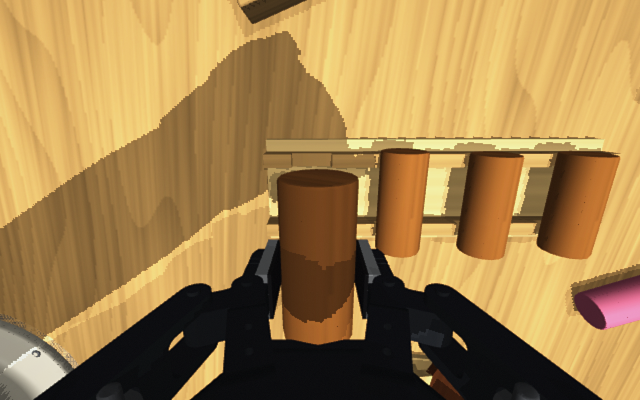

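```bash
cat > held.py <<'E'
from h import *
def held(c):
    o=get_obs(); R=Ro.from_euler('xyz',o['tcp_rot'],degrees=True).as_matrix()
    W=cloud(c); hsv=cv2.cvtColor(c['frame'],cv2.COLOR_RGB2HSV)
    T=(W-o['ee_pos'])@R
    m=np.isfinite(T[...,2])&(abs(T[...,0])<.024)&(T[...,2]<.03)&(T[...,2]>-.05)&(T[...,1]<.0)&(T[...,1]>-.08)&(hsv[...,1]>150)&(hsv[...,0]>8)&(hsv[...,0]<18)
    P=T[m]; b=np.round(P[:,1]*200)/200
    print('n',len(P),'ymin pct',np.percentile(P[:,1],[.2,1,5]).round(4))
    for k in np.unique(b):
        q=P[b==k]; print('y %.3f'%k,'topz %.4f'%np.percentile(q[:,2],2),'xmid',q[q[:,2]<np.percentile(q[:,2],20)][:,0].mean().round(4),'xr',np.percentile(q[:,0],[2,98]).round(4))
if __name__=='__main__':
    held(wsnap('held')) 
E
python3 held.py
```

```text
n 8126 ymin pct [-0.0452 -0.0451 -0.0449]
y -0.045 topz -0.0155 xmid 0.0012 xr [-0.0162  0.0181]
y -0.040 topz -0.0164 xmid 0.0007 xr [-0.0171  0.0187]
y -0.035 topz -0.0164 xmid 0.001 xr [-0.017   0.0187]
y -0.030 topz -0.0163 xmid 0.0008 xr [-0.0166  0.0186]
y -0.025 topz -0.0164 xmid 0.0008 xr [-0.0169  0.0189]
y -0.020 topz -0.0163 xmid 0.0008 xr [-0.0173  0.0189]
y -0.015 topz -0.0162 xmid 0.0012 xr [-0.0168  0.0189]
y -0.010 topz -0.0163 xmid 0.0007 xr [-0.017   0.0191]
y -0.005 topz -0.0164 xmid 0.0008 xr [-0.0167  0.0192]
y -0.000 topz -0.0164 xmid 0.0012 xr [-0.0167  0.0189]
```

arm_command(increments=[[[0.35,1.75,0],0.2],[[0.7,3.5,0],0.4],[[1.1,5.3,0.1],0.6],[[1.4,7.0,0.2],0.8],[[1.8,8.8,0.3],1.0]])

```text
time: 9.25
ee_pos: [0.4501, 0.0918, 0.1395]
tcp_rot: [-179.7, -0.4, 0.1]
wrist_force: [0.9, 0.3, -0.7]
opening: 0.0383
```

```bash

python3 - <<'E'
from h import *
plan([0.4615,0.0593,0.10],-0.95)
E
```

```text
at 9.25 [0.4501 0.0918 0.1395] [-1.7972e+02 -4.0000e-01  7.0000e-02] F [ 0.9  0.3 -0.7] op 0.0383 need rows 1.2 total [0.44 1.31 1.58] 0.17
[[0.38, 1.12, 1.35], 0.15],[[0.44, 1.31, 1.58], 0.17],[[0.44, 1.31, 1.58], 0.17],[[0.44, 1.31, 1.58], 0.17],[[0.44, 1.31, 1.58], 0.17],
```

arm_command(increments=[[[0.3,0.8,0.5],0.1],[[0.44,1.31,1.2],0.17],[[0.44,1.31,1.58],0.17],[[0.44,1.31,1.58],0.17],[[0.44,1.31,1.58],0.17]])

```text
time: 9.75
ee_pos: [0.4611, 0.0599, 0.1]
tcp_rot: [-179.7, -0.4, -0.9]
wrist_force: [0.3, -0.6, -0.5]
opening: 0.0383
```

```bash

python3 - <<'E'
from h import *
plan([0.4615,0.0593,0.068],-0.95)
E
python3 held.py | head -4
```

```text
at 9.75 [0.4611 0.0599 0.1   ] [-179.7    -0.37   -0.9 ] F [ 0.3 -0.6 -0.5] op 0.0383 need rows 0.7 total [0.01 0.03 1.28] 0.01
[[0.01, 0.03, 1.28], 0.01],[[0.01, 0.03, 1.28], 0.01],[[0.01, 0.03, 1.28], 0.01],[[0.01, 0.03, 1.28], 0.01],[[0.01, 0.03, 1.28], 0.01],
n 8059 ymin pct [-0.0447 -0.0446 -0.0445]
y -0.045 topz -0.0134 xmid 0.0002 xr [-0.0169  0.0174]
y -0.040 topz -0.0142 xmid 0.0001 xr [-0.0178  0.0179]
y -0.035 topz -0.0141 xmid -0.0001 xr [-0.0177  0.0181]
```

arm_command(increments=[[[0.01,0.03,0.8],0],[[0.01,0.03,1.2],0],[[0.01,0.03,1.2],0],[[0.01,0.03,1.2],0]])

```text
time: 10.2
ee_pos: [0.4619, 0.0598, 0.0709]
tcp_rot: [-179.7, -0.4, -0.8]
wrist_force: [-0.4, 0.3, 0.0]
opening: 0.0385
```

```bash

python3 - <<'E'
from h import *
plan([0.4615,0.0593,0.068],-0.95)
E
python3 held.py | head -4
```

```text
at 10.2 [0.4619 0.0598 0.0709] [-179.7    -0.43   -0.85] F [-0.4  0.3  0. ] op 0.0385 need rows 0.1 total [-0.02  0.02  0.12] 0.02
[[-0.02, 0.02, 0.12], 0.02],[[-0.02, 0.02, 0.12], 0.02],[[-0.02, 0.02, 0.12], 0.02],[[-0.02, 0.02, 0.12], 0.02],[[-0.02, 0.02, 0.12], 0.02],
n 8092 ymin pct [-0.0449 -0.0448 -0.0447]
y -0.045 topz -0.0137 xmid 0.0004 xr [-0.017   0.0176]
y -0.040 topz -0.0144 xmid 0.0001 xr [-0.0176  0.018 ]
y -0.035 topz -0.0145 xmid 0.0001 xr [-0.0174  0.0183]
```

arm_command(increments=[[[0,0.02,0.08],0],[[0,0.02,0.08],0],[[0,0.02,0.08],0]])

```text
time: 10.55
ee_pos: [0.4621, 0.0592, 0.0693]
tcp_rot: [-179.7, -0.5, -0.9]
wrist_force: [0.3, -0.4, -1.5]
opening: 0.0381
```

arm_command(increments=[[[0,0,0],0],[[0,0,0],0],[[0,0,0],0],[[0,0,0],0],[[0,0,0],0]], claw=-0.15)

```text
time: 11.05
ee_pos: [0.4623, 0.0592, 0.0694]
tcp_rot: [-179.7, -0.5, -0.9]
wrist_force: [0.0, -1.3, 0.8]
opening: 0.049
```

```bash

python3 - <<'E'
from h import *
wsnap('w6')
E
```

```text
(no output)
```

View pics/w6.png

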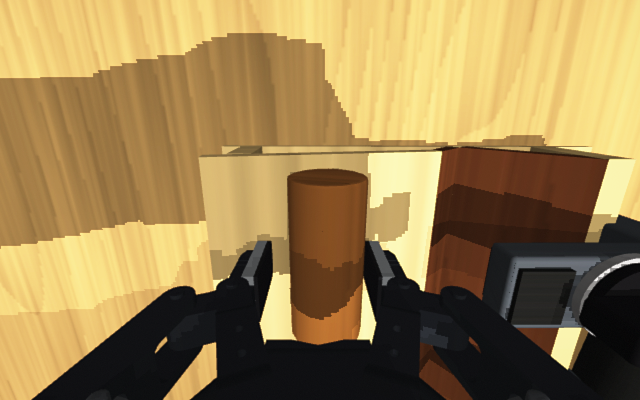

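arm_command(increments=[[[0,0,-0.5],0],[[0,0,-1.2],0],[[0,0,-2.5],0],[[0,0,-4],0],[[0,0,-4],0]])

```text
time: 11.6
ee_pos: [0.4632, 0.0589, 0.1752]
tcp_rot: [-179.6, -0.9, -0.9]
wrist_force: [-0.0, 0.5, 0.1]
opening: 0.0491
```

arm_command(increments=[[[0,0,-1],0],[[0,0,-2],0],[[0,0,-3],0],[[0,0,-3],0],[[0,0,-3],0]])

```text
time: 12.1
ee_pos: [0.4621, 0.0585, 0.2505]
tcp_rot: [-179.6, -0.9, -0.9]
wrist_force: [0.7, -0.6, -0.4]
opening: 0.0488
```

```bash
cat > vee.py <<'E'
from h import *
import sys
O=np.array([.5538,-.1148]); th=np.radians(-.95)
J=np.array([[np.cos(th),-np.sin(th)],[np.sin(th),np.cos(th)]]) # cols jig axes
def vee(c):
    W=cloud(c); hsv=cv2.cvtColor(c['frame'],cv2.COLOR_RGB2HSV)
    q=(W[...,:2]-O)@J; z=W[...,2]
    m=np.isfinite(z)&(abs(q[...,0])<.035)&(abs(q[...,1])<.26)&(z>.043)&(z<.064)&(z>.030+q[...,0]+.006)&(hsv[...,1]>140)&(hsv[...,0]>8)&(hsv[...,0]<18)
    for s in range(4):
        y0=-.1725+.115*s
        k=m&(abs(q[...,1]-y0)<.0575)
        if k.sum()<30: print('st',s+1,'none',k.sum()); continue
        y=q[...,1][k]; x=q[...,0][k]
        print('st',s+1,'n',k.sum(),'y off ends mm',((np.percentile(y,[.5,99.5])-y0)*1e3).round(1),'mid',((np.percentile(y,[.5,99.5]).mean()-y0)*1e3).round(1),'x',(np.percentile(x,[1,50,99])*1e3).round(1),'ztop',np.percentile(z[k],99).round(4))
if __name__=='__main__': vee(dict(np.load('pics/%s.npz'%sys.argv[1])))
E
python3 - <<'E'
from h import *
from vee import *
c=wsnap('w7'); vee(c)
p=O+J@np.array([.035,.1725])
print(p);plan([*p,0.25],89)
c=snap('side','d7'); vee(c)
E
```

```text
st 1 none 0
st 2 none 0
st 3 none 0
st 4 n 1668 y off ends mm [-44.4  44.9] mid 0.2 x [-18.8  -8.6  14.1] ztop 0.0585
[0.59165522 0.05709599]
at 12.15 [0.4618 0.0584 0.2496] [-179.64   -0.87   -0.86] F [ 0.6 -0.6 -0.6] op 0.0491 need rows 10.6 total [ 5.19 -0.02  0.07] -14.98
[[0.49, -0.0, 0.01], -1.42],[[0.98, -0.0, 0.01], -2.83],[[1.47, -0.01, 0.02], -4.25],[[1.97, -0.01, 0.02], -5.67],[[2.46, -0.01, 0.03], -7.08],
st 1 none 0
st 2 none 0
st 3 none 0
st 4 n 232 y off ends mm [-44.2  47.5] mid 1.7 x [-21.9 -10.3   9.3] ztop 0.0615
```

View pics/w7.png

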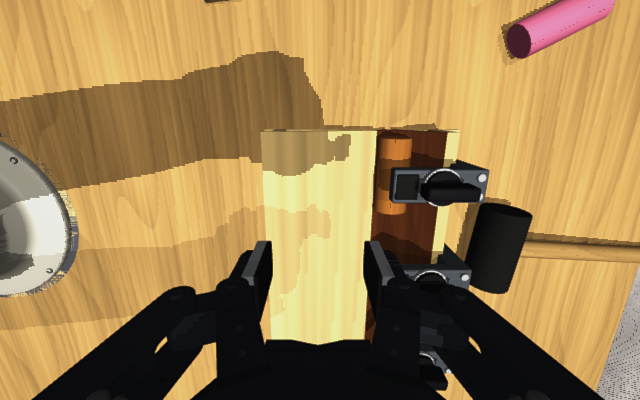

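View pics/d7.png

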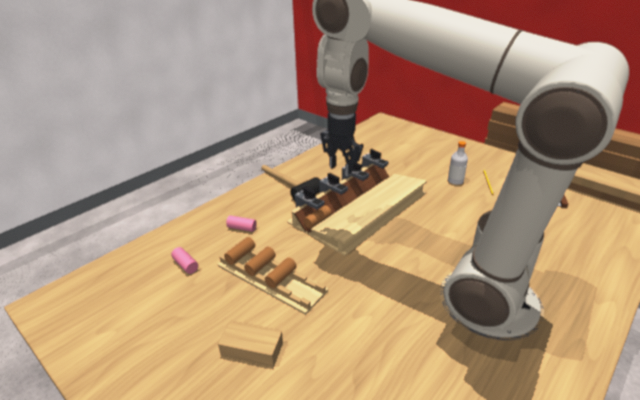

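```bash
cat > bar.py <<'E'
from h import *
from vee import *
def bars(c):
    W=cloud(c).reshape(-1,3); W=W[np.isfinite(W[:,2])]; q=(W[:,:2]-O)@J
    for s in range(4):
        y0=-.1725+.115*s
        m=(abs(q[:,0]-.035)<.035)&(abs(q[:,1]-y0)<.035)&(W[:,2]>.121)&(W[:,2]<.136)
        if m.sum()<40: print('bar',s+1,'n',m.sum()); continue
        (cx,cy),(a,b),an=cv2.minAreaRect((q[m]*1000).astype(np.float32))
        if a<b: a,b,an=b,a,an+90
        an=(-an)%180
        if an>170: an-=180
        print('bar',s+1,'center off (%.1f,%.1f) size %.1fx%.1f'%(cx-35,cy-y0*1000,a,b),'cw deg %.1f rad %.2f'%(an,np.radians(an)))
if __name__=='__main__': bars(dict(np.load('pics/%s.npz'%sys.argv[1])))
E
python3 bar.py w7; python3 bar.py w3
```

```text
bar 1 n 0
bar 2 center off (9.1,3.5) size 33.6x14.7 cw deg 26.5 rad 0.46
bar 3 n 17
bar 4 center off (-0.5,0.1) size 49.9x13.7 cw deg -0.5 rad -0.01
bar 1 n 0
bar 2 n 0
bar 3 center off (7.5,0.1) size 34.7x13.8 cw deg 1.9 rad 0.03
bar 4 center off (0.0,0.1) size 49.7x13.8 cw deg 67.8 rad 1.18
```

arm_command(increments=[[[0.5,0,0],-1.4],[[1.0,0,0],-2.8],[[1.5,0,0],-4.2],[[2.0,0,0],-5.7],[[2.6,0,0],-7.1]])

```text
time: 12.7
ee_pos: [0.5266, 0.0574, 0.249]
tcp_rot: [179.8, -0.8, 41.9]
wrist_force: [-0.3, 0.3, 0.4]
opening: 0.0492
```

```bash

python3 - <<'E'
from h import *
plan([.5917,.0571,0.19],87)
E
```

```text
at 12.7 [0.5266 0.0574 0.249 ] [179.77  -0.77  41.89] F [-0.3  0.3  0.4] op 0.0492 need rows 5.3 total [1.9  1.74 2.39] -7.52
[[0.36, 0.33, 0.45], -1.42],[[0.72, 0.65, 0.9], -2.83],[[1.07, 0.98, 1.35], -4.25],[[1.43, 1.31, 1.8], -5.67],[[1.79, 1.64, 2.26], -7.08],
```

arm_command(increments=[[[0.4,0.35,0.4],-1.4],[[0.8,0.7,0.9],-2.8],[[1.1,1.0,1.3],-4.2],[[1.5,1.4,1.8],-5.7],[[1.9,1.74,2.2],-7.1]])

```text
time: 13.2
ee_pos: [0.5916, 0.0569, 0.1928]
tcp_rot: [179.4, -0.4, 84.6]
wrist_force: [0.1, 0.4, -0.4]
opening: 0.049
```

```bash

python3 - <<'E'
from h import *
plan([.5915,.0572,0.119],89)
E
```

```text
at 13.2 [0.5916 0.0569 0.1928] [179.44  -0.38  84.63] F [ 0.1  0.4 -0.4] op 0.049 need rows 1.6 total [-0.01 -0.03  2.95] -0.73
[[-0.0, -0.02, 1.8], -0.44],[[-0.01, -0.03, 2.95], -0.73],[[-0.01, -0.03, 2.95], -0.73],[[-0.01, -0.03, 2.95], -0.73],[[-0.01, -0.03, 2.95], -0.73],
```

arm_command(increments=[[[0,0,1.0],-0.6],[[0,0,2.2],-0.73],[[0,0,2.95],-0.73],[[0,0,2.95],-0.73],[[0,0,2.95],-0.73]])

```text
time: 13.7
ee_pos: [0.5919, 0.0573, 0.1188]
tcp_rot: [179.5, -0.3, 89.0]
wrist_force: [0.6, 0.5, 0.5]
opening: 0.0489
```

arm_command(increments=[[[0,0,0],0],[[0,0,0],0],[[0,0,0],0],[[0,0,0],0],[[0,0,0],0]], claw=1)

```text
time: 14.2
ee_pos: [0.5924, 0.0567, 0.1201]
tcp_rot: [179.4, -0.3, 89.0]
wrist_force: [-1.4, -4.1, 6.4]
opening: 0.0132
```

arm_command(increments=[[[0,0,0],1.2],[[0,0,0],2.4],[[0,0,0],3.6],[[0,0,0],4.8],[[0,0,0],6.0]])

```text
time: 14.7
ee_pos: [0.5922, 0.0561, 0.1202]
tcp_rot: [179.6, -0.5, 52.7]
wrist_force: [-2.1, -5.1, 0.1]
opening: 0.0129
```

arm_command(increments=[[[0,0,0],1.2],[[0,0,0],2.4],[[0,0,0],3.6],[[0,0,0],4.8],[[0,0,0],6.0]])

```text
time: 15.2
ee_pos: [0.5916, 0.0556, 0.1202]
tcp_rot: [180.0, -0.5, 16.4]
wrist_force: [-3.5, -3.1, 2.0]
opening: 0.0125
```

```bash

python3 - <<'E'
from h import *
o=get_obs();print(o['torque'].round(2),o['wrist_force'])
plan([.5915,.0572,0.12],10)
E
```

```text
[-0.9   0.75  0.04] [-3.45853028 -3.1455236   2.04002752]
at 15.2 [0.5916 0.0556 0.1202] [179.97  -0.55  16.35] F [-3.5 -3.1  2. ] op 0.0125 need rows 0.7 total [ 0.01 -0.06  0.01] 1.06
[[0.01, -0.06, 0.01], 1.06],[[0.01, -0.06, 0.01], 1.06],[[0.01, -0.06, 0.01], 1.06],[[0.01, -0.06, 0.01], 1.06],[[0.01, -0.06, 0.01], 1.06],
```

arm_command(increments=[[[0,0,0],0.3],[[0,0,0],0.6],[[0,0,0],0.6]])

```text
time: 15.5
ee_pos: [0.5916, 0.0555, 0.1202]
tcp_rot: [180.0, -0.5, 12.7]
wrist_force: [-0.3, -0.6, -1.0]
opening: 0.0126
```

```bash

python3 - <<'E'
from h import *
o=get_obs();print(o['torque'].round(2),o['wrist_force'],o['tcp_rot'])
E
```

```text
[-0.44  0.24 -0.03] [-0.34941503 -0.64173227 -1.04557048] [179.99414736  -0.53664691  12.72424217]
```

arm_command(increments=[[[0,0,0],0],[[0,0,0],0],[[0,0,-0.3],0],[[0,0,-2],0],[[0,0,-4],0]], claw=-0.3)

```text
time: 16.0
ee_pos: [0.5896, 0.0553, 0.2202]
tcp_rot: [-180.0, -0.4, 12.7]
wrist_force: [1.2, -0.3, 0.9]
opening: 0.0555
```

```bash

python3 - <<'E'
from h import *
plan([0.50,0.18,0.33],5.5)
E
```

```text
at 16.0 [0.5896 0.0553 0.2202] [-179.97   -0.35   12.75] F [ 1.2 -0.3  0.9] op 0.0555 need rows 4.2 total [-2.37 -5.66 -4.4 ] 1.21
[[-0.56, -1.35, -1.05], 0.29],[[-1.13, -2.7, -2.1], 0.58],[[-1.69, -4.05, -3.15], 0.86],[[-2.26, -5.4, -4.2], 1.15],[[-2.37, -5.66, -4.4], 1.21],
```

arm_command(increments=[[[-0.6,-1.4,-1.1],0.3],[[-1.2,-2.8,-2.2],0.6],[[-1.7,-4.1,-3.2],0.9],[[-2.3,-5.4,-4.2],1.15],[[-2.37,-5.66,-4.4],1.2]])

```text
time: 16.5
ee_pos: [0.4984, 0.1824, 0.3344]
tcp_rot: [-179.8, -0.6, 5.7]
wrist_force: [0.0, -0.8, 1.1]
opening: 0.0552
```

arm_command(increments=[[[0,0,0],0],[[0,0,0],0]])

```text
time: 16.7
ee_pos: [0.4987, 0.1822, 0.3345]
tcp_rot: [-179.8, -0.7, 5.7]
wrist_force: [-0.2, -0.9, -0.3]
opening: 0.0557
```

```bash

python3 - <<'E'
from h import *
from vee import *
from bar import bars
from rack import rack
c=wsnap('w8'); vee(c); bars(c); rack(c)
c=snap('scene','s8'); vee(c); bars(c)
plan([0.458,0.3145,0.12],6)
E
```

```text
st 1 none 0
st 2 none 0
st 3 none 0
st 4 n 738 y off ends mm [-44.2  45.3] mid 0.5 x [-18.5  -8.5  14.3] ztop 0.0592
bar 1 n 0
bar 2 n 0
bar 3 center off (-0.5,3.4) size 47.2x13.3 cw deg 8.7 rad 0.15
bar 4 n 14
blank c (458.1,314.4) size 39.1 x 90.0 ang 6.3 ztop 0.0627 n 2230 px [278  21  32  78] topmean [0.4584 0.316 ] hsv [ 13. 193.  96.]
blank c (535.7,320.1) size 38.9 x 89.2 ang 5.9 ztop 0.0629 n 2175 px [338  23  31  77] topmean [0.5349 0.321 ] hsv [ 14. 193. 159.]
blank c (612.8,328.2) size 38.9 x 89.7 ang 5.6 ztop 0.0628 n 2222 px [394  23  35  77] topmean [0.6112 0.3293] hsv [ 14. 193. 157.]
st 1 none 0
st 2 none 0
st 3 none 0
st 4 n 92 y off ends mm [-17.9  48.1] mid 15.1 x [-5.7  7.9 16.8] ztop 0.0622
bar 1 center off (0.9,4.4) size 54.3x18.7 cw deg 3.7 rad 0.06
bar 2 center off (-2.8,3.2) size 56.9x16.3 cw deg 0.8 rad 0.01
bar 3 center off (-1.4,3.3) size 57.2x15.3 cw deg 3.5 rad 0.06
bar 4 center off (0.8,1.8) size 49.5x21.1 cw deg 77.2 rad 1.35
at 16.8 [0.4988 0.1816 0.3334] [-179.84   -0.58    5.63] F [-0.   0.5 -0.9] op 0.0555 need rows 5.7 total [-1.19 -5.43  8.54] -0.06
[[-0.21, -0.96, 1.51], -0.01],[[-0.42, -1.92, 3.02], -0.02],[[-0.63, -2.88, 4.53], -0.03],[[-0.84, -3.83, 6.04], -0.04],[[-1.05, -4.79, 7.54], -0.05],
```

View pics/w8.png

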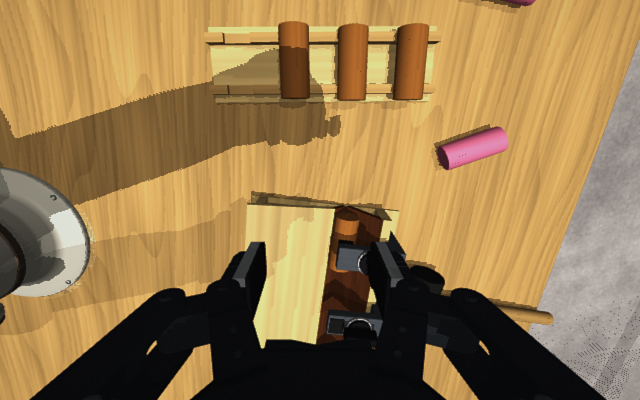

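arm_command(increments=[[[-0.3,-1.3,1.3],0],[[-0.6,-2.6,2.7],0],[[-0.9,-3.9,4.1],0],[[-1.1,-5.2,5.6],0],[[-1.2,-5.43,7.2],-0.06]], claw=-0.35)

```text
time: 17.3
ee_pos: [0.4568, 0.3159, 0.151]
tcp_rot: [-179.8, -0.5, 6.1]
wrist_force: [1.6, 0.3, 0.0]
opening: 0.058
```

arm_command(increments=[[[0,0,0.8],0],[[0,0,1.8],0],[[0,0,1.8],0],[[0,0,1.8],0]])

```text
time: 17.7
ee_pos: [0.4573, 0.3153, 0.1057]
tcp_rot: [-179.9, -0.4, 6.0]
wrist_force: [0.6, -0.9, 0.4]
opening: 0.0576
```

```bash

python3 - <<'E'
from h import *
plan([0.458,0.3145,0.043],6)
E
```

```text
at 17.7 [0.4573 0.3153 0.1057] [-179.88   -0.44    6.01] F [ 0.6 -0.9  0.4] op 0.0576 need rows 1.4 total [0.   0.04 2.51] 0.0
[[0.0, 0.03, 1.8], 0.0],[[0.0, 0.04, 2.51], 0.0],[[0.0, 0.04, 2.51], 0.0],[[0.0, 0.04, 2.51], 0.0],[[0.0, 0.04, 2.51], 0.0],
```

arm_command(increments=[[[0,0.03,1.0],0],[[0,0.04,2.0],0],[[0,0.04,2.5],0],[[0,0.04,2.5],0],[[0,0.04,2.5],0]])

```text
time: 18.2
ee_pos: [0.4585, 0.3146, 0.0446]
tcp_rot: [-179.8, -0.5, 6.0]
wrist_force: [0.4, 0.2, 0.4]
opening: 0.0577
```

arm_command(increments=[[[0,0,0],0],[[0,0,0],0],[[0,0,0],0],[[0,0,0],0],[[0,0,0],0]], claw=1)

```text
time: 18.7
ee_pos: [0.4593, 0.3152, 0.0465]
tcp_rot: [-179.8, -0.7, 6.0]
wrist_force: [-0.7, -0.9, 7.3]
opening: 0.0383
```

arm_command(increments=[[[0,0,-0.8],0],[[0,0,-1.8],0],[[0,0,-3],0],[[0,0,-4],0],[[0,0,-4],0]])

```text
time: 19.2
ee_pos: [0.4596, 0.3157, 0.1511]
tcp_rot: [-179.6, -1.0, 6.0]
wrist_force: [0.0, -0.3, -1.0]
opening: 0.0387
```

```bash

python3 - <<'E'
from vee import *
p=O+J@np.array([-.095,.0575]); print(p)
plan([*p,0.14],-0.95)
E
python3 held.py | head -4
```

```text
[ 0.4597664  -0.05573282]
at 19.2 [0.4596 0.3157 0.1511] [-179.59   -0.99    5.99] F [ 0.  -0.3 -1. ] op 0.0387 need rows 8.3 total [-1.55 14.78  0.31] 1.16
[[-0.19, 1.79, 0.04], 0.14],[[-0.38, 3.58, 0.08], 0.28],[[-0.56, 5.37, 0.11], 0.42],[[-0.75, 7.16, 0.15], 0.56],[[-0.94, 8.95, 0.19], 0.7],
n 8202 ymin pct [-0.045  -0.045  -0.0448]
y -0.045 topz -0.0169 xmid 0.0013 xr [-0.0164  0.0181]
y -0.040 topz -0.0179 xmid 0.0004 xr [-0.0171  0.0186]
y -0.035 topz -0.0178 xmid 0.0009 xr [-0.0168  0.0189]
```

arm_command(increments=[[[-0.2,1.8,0],0.15],[[-0.4,3.6,0],0.3],[[-0.6,5.4,0],0.45],[[-0.75,7.2,0],0.6],[[-0.95,9.0,0],0.7]])

```text
time: 19.75
ee_pos: [0.4583, 0.0874, 0.1461]
tcp_rot: [-179.6, -0.8, 1.8]
wrist_force: [1.3, 0.5, -0.6]
opening: 0.0385
```

```bash

python3 - <<'E'
from h import *
plan([.4597,-.0557,0.10],-0.95)
E

```

```text
at 19.75 [0.4583 0.0874 0.1461] [-179.61   -0.79    1.79] F [ 1.3  0.5 -0.6] op 0.0385 need rows 3.3 total [-0.15  5.74  1.8 ] 0.46
[[-0.04, 1.72, 0.54], 0.14],[[-0.09, 3.43, 1.08], 0.27],[[-0.13, 5.15, 1.62], 0.41],[[-0.15, 5.74, 1.8], 0.46],[[-0.15, 5.74, 1.8], 0.46],
```

arm_command(increments=[[[-0.04,1.7,0.2],0.15],[[-0.1,3.4,0.6],0.3],[[-0.13,5.1,1.2],0.46],[[-0.15,5.74,1.8],0.46],[[-0.15,5.74,1.8],0.46]])

```text
time: 20.25
ee_pos: [0.4581, -0.0575, 0.0972]
tcp_rot: [-179.6, -0.5, -1.2]
wrist_force: [-0.4, 0.2, 0.3]
opening: 0.0384
```

arm_command(increments=[[[0,0,0],0],[[0,0,0],0]])

```text
time: 20.45
ee_pos: [0.4579, -0.0569, 0.0971]
tcp_rot: [-179.6, -0.5, -1.1]
wrist_force: [-1.3, 0.2, -0.8]
opening: 0.0389
```

```bash

python3 - <<'E'
from h import *
plan([.4597,-.0557,0.070],-0.95)
E
python3 held.py | head -4

```

```text
at 20.45 [ 0.4579 -0.0569  0.0971] [-179.55   -0.49   -1.12] F [-1.3  0.2 -0.8] op 0.0389 need rows 0.6 total [ 0.06 -0.04  1.08] -0.03
[[0.06, -0.04, 1.08], -0.03],[[0.06, -0.04, 1.08], -0.03],[[0.06, -0.04, 1.08], -0.03],[[0.06, -0.04, 1.08], -0.03],[[0.06, -0.04, 1.08], -0.03],
n 8161 ymin pct [-0.0446 -0.0445 -0.0444]
y -0.045 topz -0.0143 xmid 0.0001 xr [-0.017   0.0174]
y -0.040 topz -0.0151 xmid 0.0001 xr [-0.0179  0.0184]
y -0.035 topz -0.0151 xmid -0.0003 xr [-0.0177  0.018 ]
```

arm_command(increments=[[[0.06,-0.04,0.7],-0.03],[[0.06,-0.04,1.1],-0.03],[[0.06,-0.04,1.12],-0.03],[[0.06,-0.04,1.12],-0.03]])

```text
time: 20.9
ee_pos: [0.4599, -0.0552, 0.0697]
tcp_rot: [-179.6, -0.5, -0.9]
wrist_force: [0.0, 0.0, -1.0]
opening: 0.0383
```

arm_command(increments=[[[0,0,0],0],[[0,0,0],0],[[0,0,0],0],[[0,0,0],0],[[0,0,0],0]], claw=-0.15)

```text
time: 21.4
ee_pos: [0.4601, -0.0553, 0.0699]
tcp_rot: [-179.6, -0.6, -0.9]
wrist_force: [1.4, 0.4, 0.1]
opening: 0.0493
```

arm_command(increments=[[[0,0,-0.5],0],[[0,0,-1.2],0],[[0,0,-2.5],0],[[0,0,-4],0],[[0,0,-4],0]])

```text
time: 21.9
ee_pos: [0.4608, -0.0563, 0.1757]
tcp_rot: [-179.6, -1.0, -0.9]
wrist_force: [0.7, 0.9, 0.2]
opening: 0.049
```

arm_command(increments=[[[0,0,-1],0],[[0,0,-2],0],[[0,0,-3],0],[[0,0,-3],0],[[0,0,-3],0]])

```text
time: 22.4
ee_pos: [0.4596, -0.0568, 0.2509]
tcp_rot: [-179.6, -1.0, -0.9]
wrist_force: [-0.4, -0.8, 0.3]
opening: 0.0489
```

```bash

python3 - <<'E'
from h import *
from vee import *
from bar import bars
c=wsnap('w9'); vee(c); bars(c)
p=O+J@np.array([.035,.0575])
print(p);plan([*p,0.23],86)
E
```

```text
st 1 none 0
st 2 none 0
st 3 n 1685 y off ends mm [-43.6  45.4] mid 0.9 x [-18.9  -8.6  14.1] ztop 0.0586
st 4 n 2180 y off ends mm [-44.3  44. ] mid -0.2 x [-18.8  -9.   14. ] ztop 0.0592
bar 1 center off (7.6,-0.1) size 33.3x14.6 cw deg 8.3 rad 0.15
bar 2 n 29
bar 3 center off (-0.6,-0.4) size 49.5x14.4 cw deg 1.8 rad 0.03
bar 4 center off (-0.5,-0.7) size 49.9x14.4 cw deg 75.4 rad 1.32
[ 0.58974853 -0.0578882 ]
at 22.45 [ 0.4594 -0.0568  0.2501] [-179.61   -0.93   -0.89] F [ 0.4 -0.4 -0.8] op 0.0488 need rows 10.2 total [ 5.2  -0.03  0.89] -14.48
[[0.51, -0.0, 0.09], -1.42],[[1.02, -0.01, 0.17], -2.83],[[1.53, -0.01, 0.26], -4.25],[[2.04, -0.01, 0.35], -5.67],[[2.54, -0.01, 0.44], -7.08],
```

View pics/w9.png

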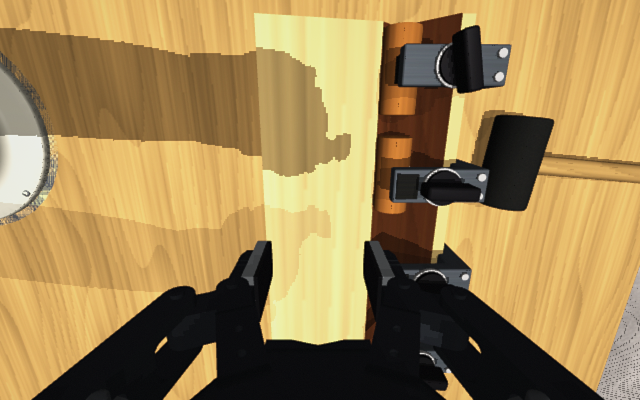

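arm_command(increments=[[[0.5,0,0],-1.4],[[1.0,0,0],-2.8],[[1.5,0,0],-4.2],[[2.0,0,0],-5.7],[[2.6,0,0],-7.1]])

```text
time: 22.95
ee_pos: [0.5242, -0.0577, 0.2499]
tcp_rot: [179.7, -0.9, 41.9]
wrist_force: [0.0, 0.3, -0.4]
opening: 0.0491
```

```bash

python3 - <<'E'
from h import *
plan([.5895,-.0581,0.19],87.2)
E
```

```text
at 22.95 [ 0.5242 -0.0577  0.2499] [179.75  -0.87  41.85] F [ 0.   0.3 -0.4] op 0.0491 need rows 5.3 total [1.9  1.74 2.43] -7.56
[[0.36, 0.33, 0.46], -1.42],[[0.71, 0.65, 0.91], -2.83],[[1.07, 0.98, 1.37], -4.25],[[1.42, 1.31, 1.82], -5.67],[[1.78, 1.63, 2.28], -7.08],
```

arm_command(increments=[[[0.4,0.35,0.4],-1.4],[[0.8,0.7,0.9],-2.8],[[1.1,1.0,1.3],-4.2],[[1.5,1.4,1.8],-5.7],[[1.9,1.74,2.2],-7.1]])

```text
time: 23.45
ee_pos: [0.5893, -0.0581, 0.1935]
tcp_rot: [179.4, -0.5, 84.6]
wrist_force: [0.1, -0.3, 0.8]
opening: 0.0492
```

```bash

python3 - <<'E'
from h import *
plan([.5894,-.0582,0.119],87.2)
E
```

```text
at 23.45 [ 0.5893 -0.0581  0.1935] [179.38  -0.46  84.59] F [ 0.1 -0.3  0.8] op 0.0492 need rows 1.7 total [-0.03 -0.03  2.98] -0.43
[[-0.02, -0.02, 1.8], -0.26],[[-0.03, -0.03, 2.98], -0.43],[[-0.03, -0.03, 2.98], -0.43],[[-0.03, -0.03, 2.98], -0.43],[[-0.03, -0.03, 2.98], -0.43],
```

arm_command(increments=[[[0,0,1.0],-0.4],[[0,0,2.2],-0.43],[[0,0,2.95],-0.43],[[0,0,2.95],-0.43],[[0,0,2.95],-0.43]])

```text
time: 23.95
ee_pos: [0.5896, -0.0575, 0.1195]
tcp_rot: [179.4, -0.4, 87.2]
wrist_force: [-0.1, 0.4, 0.5]
opening: 0.0491
```

arm_command(increments=[[[0,0,0],0],[[0,0,0],0],[[0,0,0],0],[[0,0,0],0],[[0,0,0],0]], claw=1)

```text
time: 24.45
ee_pos: [0.5901, -0.0583, 0.1208]
tcp_rot: [179.3, -0.4, 87.1]
wrist_force: [-1.8, -4.6, 6.8]
opening: 0.0129
```

arm_command(increments=[[[0,0,0],1.2],[[0,0,0],2.4],[[0,0,0],3.6],[[0,0,0],4.8],[[0,0,0],6.0]])

```text
time: 24.95
ee_pos: [0.5899, -0.0588, 0.1209]
tcp_rot: [179.6, -0.6, 50.8]
wrist_force: [-0.9, -3.8, -0.6]
opening: 0.0132
```

arm_command(increments=[[[0,0,0],1.2],[[0,0,0],2.4],[[0,0,0],3.6],[[0,0,0],4.8],[[0,0,0],6.0]])

```text
time: 25.45
ee_pos: [0.5895, -0.0592, 0.1209]
tcp_rot: [-180.0, -0.7, 14.5]
wrist_force: [-2.0, -3.1, 0.1]
opening: 0.013
```

```bash

python3 - <<'E'
from h import *
o=get_obs();print(o['torque'].round(2),o['wrist_force'])
plan([.5894,-.0582,0.12],12)
E
```

```text
[-0.9   0.57  0.05] [-2.00328242 -3.0711072   0.10494077]
at 25.45 [ 0.5895 -0.0592  0.1209] [-179.95   -0.66   14.52] F [-2.  -3.1  0.1] op 0.013 need rows 0.3 total [ 0.01 -0.04  0.04] 0.42
[[0.01, -0.04, 0.04], 0.42],[[0.01, -0.04, 0.04], 0.42],[[0.01, -0.04, 0.04], 0.42],[[0.01, -0.04, 0.04], 0.42],[[0.01, -0.04, 0.04], 0.42],
```

arm_command(increments=[[[0,0,0],0.2],[[0,0,0],0.4],[[0,0,0],0.4]])

```text
time: 25.75
ee_pos: [0.5894, -0.0592, 0.1209]
tcp_rot: [-179.9, -0.6, 12.2]
wrist_force: [-1.5, -1.8, -0.7]
opening: 0.0131
```

arm_command(increments=[[[0,0,0],0],[[0,0,0],0],[[0,0,-0.3],0],[[0,0,-2],0],[[0,0,-4],0]], claw=-0.3)

```text
time: 26.25
ee_pos: [0.5874, -0.0593, 0.2209]
tcp_rot: [-179.9, -0.5, 12.2]
wrist_force: [2.1, 0.3, -0.4]
opening: 0.0554
```

```bash

python3 - <<'E'
from h import *
plan([0.52,0.17,0.32],5.5)
E
```

```text
at 26.25 [ 0.5874 -0.0593  0.2209] [-179.86   -0.47   12.24] F [ 2.1  0.3 -0.4] op 0.0554 need rows 5.8 total [-0.66 -9.55 -3.95] 1.12
[[-0.11, -1.66, -0.69], 0.2],[[-0.23, -3.32, -1.37], 0.39],[[-0.34, -4.98, -2.06], 0.59],[[-0.46, -6.64, -2.75], 0.78],[[-0.57, -8.3, -3.43], 0.98],
```

arm_command(increments=[[[-0.1,-1.7,-0.7],0.2],[[-0.25,-3.4,-1.4],0.4],[[-0.35,-5.0,-2.1],0.6],[[-0.5,-6.7,-2.8],0.8],[[-0.6,-8.5,-3.5],1.0]])

```text
time: 26.75
ee_pos: [0.5262, 0.1461, 0.3105]
tcp_rot: [-179.8, -0.5, 6.2]
wrist_force: [1.1, 0.5, -0.4]
opening: 0.0556
```

arm_command(increments=[[[0,-0.5,0],0],[[0,-0.5,0],0],[[0,-0.5,0],0]])

```text
time: 27.05
ee_pos: [0.525, 0.1583, 0.3103]
tcp_rot: [-179.8, -0.5, 6.2]
wrist_force: [0.1, -1.0, -0.3]
opening: 0.0553
```

```bash

python3 - <<'E'
from h import *
from vee import *
from bar import bars
from rack import rack
c=wsnap('w10'); vee(c); bars(c); rack(c)
c=snap('scene','s10'); vee(c); bars(c)
plan([0.5355,0.320,0.12],6)
E
```

```text
st 1 none 0
st 2 none 0
st 3 n 667 y off ends mm [-42.5  46.1] mid 1.8 x [-18.6  -7.   14.4] ztop 0.0589
st 4 n 804 y off ends mm [-44.7  45.2] mid 0.3 x [-18.4  -6.8  14.3] ztop 0.0585
bar 1 n 0
bar 2 n 0
bar 3 center off (-3.1,13.4) size 23.8x13.8 cw deg 76.6 rad 1.34
bar 4 center off (0.2,0.4) size 49.6x14.3 cw deg 76.2 rad 1.33
blank c (536.0,317.2) size 39.0 x 84.9 ang 6.3 ztop 0.0627 n 2430 px [322   0  34  78] topmean [0.5357 0.3169] hsv [ 14. 193. 160.]
blank c (613.1,325.9) size 38.5 x 85.4 ang 5.9 ztop 0.0629 n 2468 px [384   0  38  78] topmean [0.6119 0.3252] hsv [ 14. 193. 158.]
st 1 none 0
st 2 none 0
st 3 n 91 y off ends mm [ 1.  49.2] mid 25.1 x [-6.7  8.  16.3] ztop 0.063
st 4 n 90 y off ends mm [-20.6  47.9] mid 13.7 x [-7.4  7.4 16.4] ztop 0.0632
bar 1 center off (1.9,3.5) size 49.9x15.2 cw deg 7.4 rad 0.13
bar 2 center off (-3.1,3.4) size 54.6x16.5 cw deg 6.1 rad 0.11
bar 3 center off (-0.6,3.6) size 47.7x20.1 cw deg 74.0 rad 1.29
bar 4 center off (0.9,2.3) size 48.4x15.8 cw deg 77.7 rad 1.36
at 27.15 [0.5251 0.1575 0.31  ] [-179.8    -0.48    6.14] F [-1.   0.3 -0.6] op 0.0556 need rows 5.6 total [ 1.05 -6.39  7.63] 0.02
[[0.19, -1.15, 1.37], 0.0],[[0.38, -2.3, 2.74], 0.01],[[0.56, -3.45, 4.12], 0.01],[[0.75, -4.6, 5.49], 0.02],[[0.94, -5.75, 6.86], 0.02],
```

View pics/s10.png

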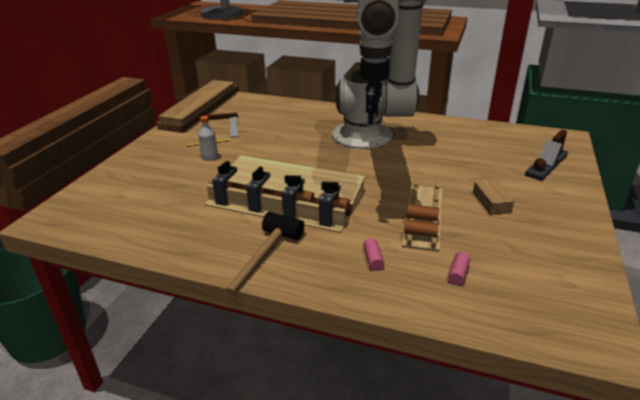

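arm_command(increments=[[[0.25,-1.5,1.2],0],[[0.5,-3.0,2.5],0],[[0.7,-4.4,3.8],0],[[0.95,-5.8,5.2],0],[[1.05,-6.39,6.6],0]], claw=-0.35)

```text
time: 27.65
ee_pos: [0.5356, 0.321, 0.1435]
tcp_rot: [-179.8, -0.4, 6.1]
wrist_force: [-0.2, -1.3, -0.5]
opening: 0.0578
```

arm_command(increments=[[[0,0,0.8],0],[[0,0,1.6],0],[[0,0,1.6],0],[[0,0,1.6],0]])

```text
time: 28.05
ee_pos: [0.5363, 0.3201, 0.1037]
tcp_rot: [-179.8, -0.4, 6.1]
wrist_force: [0.1, -0.0, 0.7]
opening: 0.0576
```

```bash

python3 - <<'E'
from h import *
plan([0.5355,0.320,0.043],6)
E
```

```text
at 28.05 [0.5363 0.3201 0.1037] [-179.82   -0.41    6.06] F [ 0.1 -0.   0.7] op 0.0576 need rows 1.3 total [-0.05  0.01  2.43] 0.01
[[-0.04, 0.01, 1.8], 0.01],[[-0.05, 0.01, 2.43], 0.01],[[-0.05, 0.01, 2.43], 0.01],[[-0.05, 0.01, 2.43], 0.01],[[-0.05, 0.01, 2.43], 0.01],
```

arm_command(increments=[[[-0.05,0,1.0],0],[[-0.05,0,2.0],0],[[-0.05,0,2.43],0],[[-0.05,0,2.43],0],[[-0.05,0,2.43],0]])

```text
time: 28.55
ee_pos: [0.5361, 0.3203, 0.0445]
tcp_rot: [-179.8, -0.5, 6.0]
wrist_force: [0.1, -0.6, 0.2]
opening: 0.0575
```

arm_command(increments=[[[0,0,0],0],[[0,0,0],0],[[0,0,0],0],[[0,0,0],0],[[0,0,0],0]], claw=1)

```text
time: 29.05
ee_pos: [0.5371, 0.3208, 0.0466]
tcp_rot: [-179.7, -0.7, 6.0]
wrist_force: [-0.5, -0.9, 7.1]
opening: 0.0387
```

arm_command(increments=[[[0,0,-0.8],0],[[0,0,-1.8],0],[[0,0,-3],0],[[0,0,-4],0],[[0,0,-4],0]])

```text
time: 29.55
ee_pos: [0.5374, 0.3211, 0.1514]
tcp_rot: [-179.6, -1.0, 6.0]
wrist_force: [0.7, -0.2, -0.1]
opening: 0.0386
```

```bash

python3 - <<'E'
from vee import *
p=O+J@np.array([-.095,-.0575]); print(p)
plan([*p,0.14],-0.95)
E
python3 held.py | head -4
```

```text
[ 0.45785972 -0.17071701]
at 29.55 [0.5374 0.3211 0.1514] [-179.56   -1.01    6.05] F [ 0.7 -0.2 -0.1] op 0.0386 need rows 11.1 total [-5.24 19.23  0.22] 1.17
[[-0.47, 1.74, 0.02], 0.11],[[-0.95, 3.47, 0.04], 0.21],[[-1.42, 5.21, 0.06], 0.32],[[-1.89, 6.95, 0.08], 0.42],[[-2.37, 8.68, 0.1], 0.53],
n 8176 ymin pct [-0.045  -0.0449 -0.0447]
y -0.045 topz -0.0168 xmid 0.0012 xr [-0.0163  0.0181]
y -0.040 topz -0.0177 xmid 0.0007 xr [-0.0171  0.0186]
y -0.035 topz -0.0176 xmid 0.0008 xr [-0.0168  0.0187]
```

arm_command(increments=[[[-1.0,1.5,0],0.1],[[-2.0,3.0,0],0.2],[[-3.0,4.6,0],0.3],[[-3.8,6.2,0],0.4],[[-4.3,7.9,0],0.5]])

```text
time: 30.1
ee_pos: [0.449, 0.1117, 0.1449]
tcp_rot: [-179.6, -0.8, 3.1]
wrist_force: [0.8, 0.0, -0.1]
opening: 0.0384
```

```bash

python3 - <<'E'
from h import *
plan([.4578,-.1707,0.14],-0.95)
E

```

```text
at 30.1 [0.449  0.1117 0.1449] [-179.59   -0.78    3.08] F [ 0.8  0.  -0.1] op 0.0384 need rows 6.3 total [-0.26 11.3   0.11] 0.67
[[-0.04, 1.8, 0.02], 0.11],[[-0.08, 3.6, 0.04], 0.21],[[-0.12, 5.4, 0.05], 0.32],[[-0.16, 7.2, 0.07], 0.43],[[-0.21, 9.0, 0.09], 0.54],
```

arm_command(increments=[[[-0.05,1.8,0],0.1],[[-0.1,3.6,0],0.2],[[-0.15,5.4,0.1],0.3],[[-0.2,7.2,0.1],0.4],[[-0.2,9.0,0.1],0.55]])

```text
time: 30.6
ee_pos: [0.4553, -0.1149, 0.1398]
tcp_rot: [-179.5, -0.7, -0.2]
wrist_force: [0.9, 0.0, -0.6]
opening: 0.0386
```

```bash

python3 - <<'E'
from h import *
plan([.4578,-.1707,0.10],-0.95)
E

```

```text
at 30.6 [ 0.4553 -0.1149  0.1398] [-179.53   -0.7    -0.24] F [ 0.9  0.  -0.6] op 0.0386 need rows 1.5 total [0.09 2.24 1.57] 0.12
[[0.06, 1.47, 1.03], 0.08],[[0.09, 2.24, 1.57], 0.12],[[0.09, 2.24, 1.57], 0.12],[[0.09, 2.24, 1.57], 0.12],[[0.09, 2.24, 1.57], 0.12],
```

arm_command(increments=[[[0.05,1.3,0.5],0.1],[[0.1,2.24,1.2],0.12],[[0.1,2.24,1.57],0.12],[[0.1,2.24,1.57],0.12],[[0.1,2.24,1.57],0.12]])

```text
time: 31.1
ee_pos: [0.4579, -0.1698, 0.1]
tcp_rot: [-179.5, -0.7, -0.9]
wrist_force: [0.0, -0.2, -0.9]
opening: 0.0381
```

arm_command(increments=[[[0,0,0],0],[[0,0,0],0]])

```text
time: 31.3
ee_pos: [0.4583, -0.1691, 0.1007]
tcp_rot: [-179.5, -0.7, -0.8]
wrist_force: [-0.4, 0.1, -0.6]
opening: 0.0384
```

```bash

python3 - <<'E'
from h import *
plan([.4578,-.1707,0.069],-0.95)
E
python3 held.py | head -4

```

```text
at 31.3 [ 0.4583 -0.1691  0.1007] [-179.51   -0.72   -0.85] F [-0.4  0.1 -0.6] op 0.0384 need rows 0.7 total [-0.03  0.07  1.27] 0.02
[[-0.03, 0.07, 1.27], 0.02],[[-0.03, 0.07, 1.27], 0.02],[[-0.03, 0.07, 1.27], 0.02],[[-0.03, 0.07, 1.27], 0.02],[[-0.03, 0.07, 1.27], 0.02],
n 8158 ymin pct [-0.0449 -0.0448 -0.0446]
y -0.045 topz -0.0145 xmid 0.0003 xr [-0.0168  0.0175]
y -0.040 topz -0.0153 xmid 0.0 xr [-0.0178  0.0182]
y -0.035 topz -0.0153 xmid 0.0002 xr [-0.0175  0.0183]
```

arm_command(increments=[[[-0.03,0.06,0.8],0],[[-0.03,0.06,1.2],0],[[-0.03,0.06,1.27],0],[[-0.03,0.06,1.27],0]])

```text
time: 31.75
ee_pos: [0.4578, -0.1703, 0.069]
tcp_rot: [-179.5, -0.7, -0.8]
wrist_force: [-0.5, 0.9, -0.4]
opening: 0.0387
```

arm_command(increments=[[[0,0,0],0],[[0,0,0],0],[[0,0,0],0],[[0,0,0],0],[[0,0,0],0]], claw=-0.15)

```text
time: 32.25
ee_pos: [0.4581, -0.1704, 0.0693]
tcp_rot: [-179.5, -0.7, -0.8]
wrist_force: [2.0, 0.3, 0.1]
opening: 0.0493
```

arm_command(increments=[[[0,0,-0.5],0],[[0,0,-1.2],0],[[0,0,-2.5],0],[[0,0,-4],0],[[0,0,-4],0]])

```text
time: 32.75
ee_pos: [0.4583, -0.1719, 0.1751]
tcp_rot: [-179.7, -1.1, -0.8]
wrist_force: [-0.4, 0.0, 0.5]
opening: 0.0493
```

arm_command(increments=[[[0,0,-1],0],[[0,0,-2],0],[[0,0,-3],0],[[0,0,-3],0],[[0,0,-3],0]])

```text
time: 33.25
ee_pos: [0.457, -0.1724, 0.2504]
tcp_rot: [-179.7, -1.2, -0.9]
wrist_force: [-0.0, 0.2, -1.0]
opening: 0.0491
```

```bash

python3 - <<'E'
from h import *
from vee import *
from bar import bars
c=wsnap('w11'); vee(c); bars(c)
p=O+J@np.array([.035,-.0575])
print(p);plan([*p,0.23],86)
E
```

```text
st 1 none 0
st 2 n 1687 y off ends mm [-44.3  44.9] mid 0.3 x [-19.1  -8.8  13.9] ztop 0.0586
st 3 n 2209 y off ends mm [-44.1  44.8] mid 0.3 x [-19.   -8.9  14. ] ztop 0.0591
st 4 none 0
bar 1 center off (-9.2,7.9) size 21.4x1.8 cw deg 10.2 rad 0.18
bar 2 center off (-0.5,-0.4) size 50.4x14.3 cw deg 3.8 rad 0.07
bar 3 center off (-0.2,-0.6) size 49.9x15.2 cw deg 77.1 rad 1.35
bar 4 n 0
[ 0.58784185 -0.17287239]
at 33.3 [ 0.4567 -0.1723  0.2495] [-179.65   -1.1    -0.85] F [-0.4  0.6 -0.5] op 0.0494 need rows 10.2 total [ 5.23 -0.05  0.88] -14.48
[[0.51, -0.0, 0.09], -1.42],[[1.02, -0.01, 0.17], -2.83],[[1.54, -0.01, 0.26], -4.25],[[2.05, -0.02, 0.35], -5.67],[[2.56, -0.02, 0.43], -7.08],
```

View pics/w11.png

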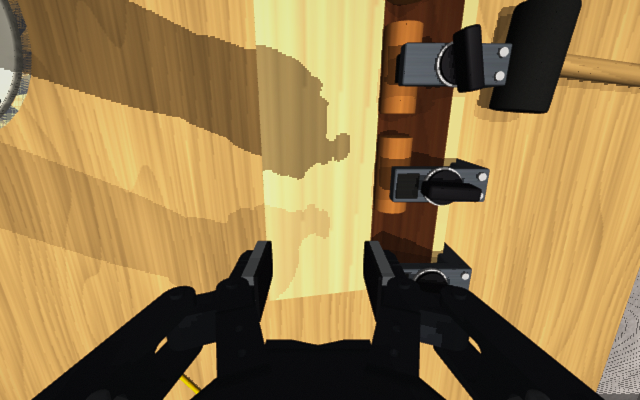

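arm_command(increments=[[[0.5,0,0],-1.4],[[1.0,0,0],-2.8],[[1.5,0,0],-4.2],[[2.0,0,0],-5.7],[[2.6,0,0],-7.1]])

```text
time: 33.8
ee_pos: [0.5216, -0.1731, 0.2494]
tcp_rot: [179.6, -1.0, 41.9]
wrist_force: [0.6, -0.5, 0.4]
opening: 0.0488
```

```bash

python3 - <<'E'
from h import *
plan([.5875,-.1732,0.19],85.2)
E
```

```text
at 33.8 [ 0.5216 -0.1731  0.2494] [179.62  -0.98  41.89] F [ 0.6 -0.5  0.4] op 0.0488 need rows 5.1 total [1.92 1.75 2.42] -7.22
[[0.38, 0.34, 0.48], -1.42],[[0.75, 0.69, 0.95], -2.83],[[1.13, 1.03, 1.43], -4.25],[[1.51, 1.37, 1.9], -5.67],[[1.88, 1.71, 2.38], -7.08],
```

arm_command(increments=[[[0.4,0.35,0.4],-1.4],[[0.8,0.7,0.9],-2.8],[[1.1,1.0,1.3],-4.2],[[1.5,1.4,1.8],-5.7],[[1.92,1.75,2.2],-7.1]])

```text
time: 34.3
ee_pos: [0.5873, -0.1731, 0.1933]
tcp_rot: [179.2, -0.5, 84.6]
wrist_force: [0.5, 0.2, 0.3]
opening: 0.0487
```

```bash

python3 - <<'E'
from h import *
plan([.5875,-.1732,0.119],85.2)
E
```

```text
at 34.3 [ 0.5873 -0.1731  0.1933] [179.21  -0.49  84.63] F [0.5 0.2 0.3] op 0.0487 need rows 1.7 total [-0.03 -0.03  2.97] -0.1
[[-0.02, -0.02, 1.8], -0.06],[[-0.03, -0.03, 2.97], -0.1],[[-0.03, -0.03, 2.97], -0.1],[[-0.03, -0.03, 2.97], -0.1],[[-0.03, -0.03, 2.97], -0.1],
```

arm_command(increments=[[[0,0,1.0],-0.1],[[0,0,2.2],-0.1],[[0,0,2.95],-0.1],[[0,0,2.95],-0.1],[[0,0,2.95],-0.1]])

```text
time: 34.8
ee_pos: [0.5879, -0.1725, 0.1191]
tcp_rot: [179.3, -0.5, 85.2]
wrist_force: [0.5, 0.3, 1.4]
opening: 0.0491
```

arm_command(increments=[[[0,0,0],0],[[0,0,0],0],[[0,0,0],0],[[0,0,0],0],[[0,0,0],0]], claw=1)

```text
time: 35.3
ee_pos: [0.5883, -0.1733, 0.1205]
tcp_rot: [179.2, -0.4, 85.2]
wrist_force: [-0.9, -5.9, 6.7]
opening: 0.0131
```

arm_command(increments=[[[0,0,0],1.2],[[0,0,0],2.4],[[0,0,0],3.6],[[0,0,0],4.8],[[0,0,0],6.0]])

```text
time: 35.8
ee_pos: [0.5881, -0.174, 0.1205]
tcp_rot: [179.5, -0.7, 48.9]
wrist_force: [-3.4, -6.6, 0.8]
opening: 0.0132
```

arm_command(increments=[[[0,0,0],1.2],[[0,0,0],2.4],[[0,0,0],3.6],[[0,0,0],4.8],[[0,0,0],6.0]])

```text
time: 36.3
ee_pos: [0.5875, -0.1744, 0.1206]
tcp_rot: [-180.0, -0.8, 12.6]
wrist_force: [-3.5, -3.2, 1.0]
opening: 0.0128
```

```bash

python3 - <<'E'
from h import *
o=get_obs();print(o['torque'].round(2),o['wrist_force'])
plan([.5875,-.1732,0.12],12)
E
```

```text
[-1.02  0.8   0.03] [-3.47119153 -3.17134275  0.96069683]
at 36.3 [ 0.5875 -0.1744  0.1206] [-179.98   -0.78   12.56] F [-3.5 -3.2  1. ] op 0.0128 need rows 0.1 total [ 0.01 -0.05  0.02] 0.09
[[0.01, -0.05, 0.02], 0.09],[[0.01, -0.05, 0.02], 0.09],[[0.01, -0.05, 0.02], 0.09],[[0.01, -0.05, 0.02], 0.09],[[0.01, -0.05, 0.02], 0.09],
```

arm_command(increments=[[[0,0,0],0.1],[[0,0,0],0.1],[[0,0,0],0.1]])

```text
time: 36.6
ee_pos: [0.5875, -0.1745, 0.1206]
tcp_rot: [-180.0, -0.8, 12.1]
wrist_force: [-1.2, -1.8, -0.2]
opening: 0.0129
```

arm_command(increments=[[[0,0,0],0],[[0,0,0],0],[[0,0,-0.3],0],[[0,0,-2],0],[[0,0,-4],0]], claw=-0.3)

```text
time: 37.1
ee_pos: [0.5852, -0.1743, 0.2204]
tcp_rot: [-179.9, -0.6, 12.2]
wrist_force: [0.7, -0.8, 0.7]
opening: 0.0559
```

```bash

python3 - <<'E'
from h import *
plan([0.52,0.18,0.33],5.5)
E
```

```text
at 37.1 [ 0.5852 -0.1743  0.2204] [-179.87   -0.61   12.15] F [ 0.7 -0.8  0.7] op 0.0559 need rows 8.4 total [  0.48 -14.42  -4.34] 1.11
[[0.06, -1.72, -0.52], 0.13],[[0.11, -3.45, -1.04], 0.26],[[0.17, -5.17, -1.56], 0.4],[[0.23, -6.89, -2.08], 0.53],[[0.29, -8.61, -2.6], 0.66],
```

arm_command(increments=[[[0.05,-1.7,-0.6],0.1],[[0.1,-3.4,-1.3],0.3],[[0.2,-5.2,-2.0],0.4],[[0.25,-6.9,-2.7],0.5],[[0.3,-8.6,-3.4],0.7]])

```text
time: 37.6
ee_pos: [0.5458, 0.0387, 0.3077]
tcp_rot: [-179.8, -0.7, 7.9]
wrist_force: [0.8, -0.5, 0.5]
opening: 0.0556
```

```bash

python3 - <<'E'
from h import *
plan([0.52,0.19,0.33],5.5)
E
```

```text
at 37.6 [0.5458 0.0387 0.3077] [-179.8    -0.67    7.94] F [ 0.8 -0.5  0.5] op 0.0556 need rows 3.4 total [-0.18 -6.14 -0.87] 0.41
[[-0.05, -1.78, -0.25], 0.12],[[-0.1, -3.56, -0.51], 0.24],[[-0.15, -5.34, -0.76], 0.35],[[-0.18, -6.14, -0.87], 0.41],[[-0.18, -6.14, -0.87], 0.41],
```

arm_command(increments=[[[-0.05,-1.8,-0.25],0.1],[[-0.1,-3.6,-0.5],0.2],[[-0.15,-5.3,-0.8],0.35],[[-0.18,-6.14,-0.87],0.4],[[-0.18,-6.14,-0.87],0.4]])

```text
time: 38.1
ee_pos: [0.5192, 0.1927, 0.3307]
tcp_rot: [-179.7, -0.7, 5.8]
wrist_force: [0.0, -0.1, -0.2]
opening: 0.0552
```

```bash

python3 - <<'E'
from h import *
from vee import *
from bar import bars
from rack import rack
c=wsnap('w12'); vee(c); rack(c)
c=snap('scene','s12'); bars(c)
plan([0.613,0.3285,0.12],6)
E
```

```text
st 1 none 0
st 2 none 22
st 3 n 587 y off ends mm [-41.6  46.1] mid 2.2 x [-18.6  -7.1  14.5] ztop 0.059
st 4 n 691 y off ends mm [-44.3  45.3] mid 0.5 x [-18.5  -7.1  14.5] ztop 0.0592
blank c (613.9,329.2) size 39.1 x 89.1 ang 6.0 ztop 0.0628 n 2205 px [379  30  35  76] topmean [0.6125 0.3302] hsv [ 14. 193. 152.]
bar 1 center off (-0.8,2.4) size 54.2x16.4 cw deg 4.6 rad 0.08
bar 2 center off (2.0,3.6) size 49.5x24.7 cw deg 76.5 rad 1.34
bar 3 center off (0.3,3.3) size 48.3x19.9 cw deg 73.5 rad 1.28
bar 4 center off (-0.3,2.4) size 49.6x19.9 cw deg 86.1 rad 1.50
at 38.2 [0.5197 0.1903 0.3303] [-179.78   -0.69    5.63] F [ 0.2 -0.1 -0.3] op 0.0554 need rows 6.0 total [ 4.15 -5.1   8.48] -0.06
[[0.7, -0.86, 1.42], -0.01],[[1.39, -1.71, 2.84], -0.02],[[2.09, -2.57, 4.27], -0.03],[[2.79, -3.42, 5.69], -0.04],[[3.48, -4.28, 7.11], -0.05],
```

arm_command(increments=[[[0.9,-1.1,1.2],0],[[1.8,-2.2,2.4],0],[[2.7,-3.3,3.7],0],[[3.6,-4.4,5.1],0],[[4.15,-5.1,6.6],-0.06]], claw=-0.35)

```text
time: 38.7
ee_pos: [0.614, 0.3284, 0.1655]
tcp_rot: [-179.8, -0.7, 5.9]
wrist_force: [0.4, -0.4, 0.5]
opening: 0.0578
```

arm_command(increments=[[[0,0,1.2],0],[[0,0,2.2],0],[[0,0,2.2],0],[[0,0,2.2],0]])

```text
time: 39.1
ee_pos: [0.615, 0.3276, 0.1113]
tcp_rot: [-179.8, -0.7, 5.9]
wrist_force: [0.1, -0.0, 0.8]
opening: 0.0578
```

```bash

python3 - <<'E'
from h import *
plan([0.613,0.3285,0.043],6)
E
```

```text
at 39.1 [0.615  0.3276 0.1113] [-179.77   -0.71    5.88] F [ 0.1 -0.   0.8] op 0.0578 need rows 1.5 total [-0.11 -0.03  2.73] -0.02
[[-0.07, -0.02, 1.8], -0.01],[[-0.11, -0.03, 2.73], -0.02],[[-0.11, -0.03, 2.73], -0.02],[[-0.11, -0.03, 2.73], -0.02],[[-0.11, -0.03, 2.73], -0.02],
```

arm_command(increments=[[[-0.1,-0.03,1.0],0],[[-0.11,-0.03,2.2],0],[[-0.11,-0.03,2.73],0],[[-0.11,-0.03,2.73],0],[[-0.11,-0.03,2.73],0]])

```text
time: 39.6
ee_pos: [0.6138, 0.3285, 0.045]
tcp_rot: [-179.7, -0.8, 5.9]
wrist_force: [-0.4, 0.5, -0.2]
opening: 0.0576
```

arm_command(increments=[[[0,0,0],0],[[0,0,0],0],[[0,0,0],0],[[0,0,0],0],[[0,0,0],0]], claw=1)

```text
time: 40.1
ee_pos: [0.6148, 0.329, 0.0477]
tcp_rot: [-179.7, -1.0, 5.9]
wrist_force: [-0.2, -1.7, 7.2]
opening: 0.0384
```

arm_command(increments=[[[0,0,-0.8],0],[[0,0,-1.8],0],[[0,0,-3],0],[[0,0,-4],0],[[0,0,-4],0]])

```text
time: 40.6
ee_pos: [0.6146, 0.329, 0.1531]
tcp_rot: [-179.5, -1.4, 5.9]
wrist_force: [0.7, 0.8, -0.6]
opening: 0.0385
```

```bash

python3 - <<'E'
from vee import *
p=O+J@np.array([-.095,-.1725]); print(p)
plan([.452,.1,0.15],-0.95)
E
python3 held.py | head -4
```

```text
[ 0.45595303 -0.2857012 ]
at 40.6 [0.6146 0.329  0.1531] [-179.5    -1.4     5.86] F [ 0.7  0.8 -0.6] op 0.0385 need rows 6.2 total [-7.41  8.45 -0.13] 1.14
[[-1.19, 1.35, -0.02], 0.18],[[-2.37, 2.71, -0.04], 0.36],[[-3.56, 4.06, -0.06], 0.55],[[-4.75, 5.41, -0.08], 0.73],[[-5.93, 6.77, -0.11], 0.91],
n 8138 ymin pct [-0.0454 -0.0453 -0.0451]
y -0.045 topz -0.0162 xmid 0.0012 xr [-0.0164  0.0182]
y -0.040 topz -0.0168 xmid 0.0006 xr [-0.0173  0.0189]
y -0.035 topz -0.0169 xmid 0.0008 xr [-0.017   0.0191]
```

arm_command(increments=[[[-1.2,1.3,0],0.2],[[-2.5,2.6,0],0.4],[[-3.8,3.9,-0.1],0.6],[[-5.1,5.2,-0.1],0.8],[[-6.3,6.6,-0.1],1.0]])

```text
time: 41.15
ee_pos: [0.4724, 0.1473, 0.1468]
tcp_rot: [-179.5, -1.1, -0.2]
wrist_force: [-0.5, -0.7, -1.6]
opening: 0.0385
```

```bash

python3 - <<'E'
from h import *
plan([.456,-.2857,0.14],-0.95)
E

```

```text
at 41.15 [0.4724 0.1473 0.1468] [-1.7946e+02 -1.1200e+00 -1.5000e-01] F [-0.5 -0.7 -1.6] op 0.0385 need rows 9.6 total [-0.61 17.32  0.1 ] 0.13
[[-0.06, 1.8, 0.01], 0.01],[[-0.13, 3.6, 0.02], 0.03],[[-0.19, 5.4, 0.03], 0.04],[[-0.25, 7.2, 0.04], 0.06],[[-0.32, 8.99, 0.05], 0.07],
```

arm_command(increments=[[[-0.3,1.8,0],0],[[-0.5,3.6,0],0],[[-0.6,5.4,0],0],[[-0.6,7.2,0],0],[[-0.6,9.0,0],0.1]])

```text
time: 41.65
ee_pos: [0.456, -0.0793, 0.1435]
tcp_rot: [-179.4, -1.1, -0.7]
wrist_force: [2.0, 0.0, -1.1]
opening: 0.0387
```

```bash

python3 - <<'E'
from h import *
plan([.456,-.2857,0.14],-0.95)
E

```

```text
at 41.65 [ 0.456  -0.0793  0.1435] [-179.44   -1.09   -0.74] F [ 2.   0.  -1.1] op 0.0387 need rows 4.6 total [0.11 8.26 0.06] 0.03
[[0.02, 1.8, 0.01], 0.01],[[0.05, 3.6, 0.03], 0.01],[[0.07, 5.4, 0.04], 0.02],[[0.09, 7.2, 0.05], 0.03],[[0.11, 8.26, 0.06], 0.03],
```

arm_command(increments=[[[0,1.8,0],0],[[0.05,3.6,0],0],[[0.05,5.4,0.1],0],[[0.1,7.2,0.5],0],[[0.1,8.26,1.2],0.03]])

```text
time: 42.15
ee_pos: [0.4561, -0.2886, 0.1109]
tcp_rot: [-179.5, -1.1, -1.0]
wrist_force: [0.5, 1.1, -1.5]
opening: 0.0386
```

arm_command(increments=[[[0,0,0],0],[[0,0,0],0],[[0,0,0],0]])

```text
time: 42.45
ee_pos: [0.4561, -0.2878, 0.1109]
tcp_rot: [-179.5, -1.1, -1.0]
wrist_force: [-0.8, 0.9, -0.6]
opening: 0.0384
```

```bash

python3 - <<'E'
from h import *
plan([.456,-.2857,0.069],-0.95)
E
python3 held.py | head -4

```

```text
at 42.45 [ 0.4561 -0.2878  0.1109] [-179.46   -1.12   -1.01] F [-0.8  0.9 -0.6] op 0.0384 need rows 0.9 total [-0.04 -0.07  1.68] -0.01
[[-0.04, -0.07, 1.68], -0.01],[[-0.04, -0.07, 1.68], -0.01],[[-0.04, -0.07, 1.68], -0.01],[[-0.04, -0.07, 1.68], -0.01],[[-0.04, -0.07, 1.68], -0.01],
n 8094 ymin pct [-0.0451 -0.045  -0.0448]
y -0.045 topz -0.0131 xmid 0.0004 xr [-0.0171  0.0169]
y -0.040 topz -0.0137 xmid 0.0 xr [-0.0179  0.018 ]
y -0.035 topz -0.0138 xmid -0.0002 xr [-0.0186  0.0182]
```

arm_command(increments=[[[-0.04,-0.07,1.0],0],[[-0.04,-0.07,1.5],0],[[-0.04,-0.07,1.63],0],[[-0.04,-0.07,1.63],0],[[-0.04,-0.07,1.63],0]])

```text
time: 43.0
ee_pos: [0.4566, -0.2856, 0.0714]
tcp_rot: [-179.5, -1.2, -1.0]
wrist_force: [-0.0, -0.2, -0.9]
opening: 0.0384
```

arm_command(increments=[[[0,0,0],0],[[0,0,0],0],[[0,0,0],0],[[0,0,0],0],[[0,0,0],0]], claw=-0.15)

```text
time: 43.5
ee_pos: [0.4572, -0.2859, 0.072]
tcp_rot: [-179.6, -1.3, -1.0]
wrist_force: [3.1, -0.2, 1.9]
opening: 0.049
```

arm_command(increments=[[[0,0,-0.5],0],[[0,0,-1.2],0],[[0,0,-2.5],0],[[0,0,-4],0],[[0,0,-4],0]])

```text
time: 44.0
ee_pos: [0.456, -0.2876, 0.1779]
tcp_rot: [-179.8, -1.6, -1.0]
wrist_force: [0.5, 0.1, 0.3]
opening: 0.0492
```

arm_command(increments=[[[0,0,-1],0],[[0,0,-2],0],[[0,0,-3],0],[[0,0,-3],0],[[0,0,-3],0]])

```text
time: 44.5
ee_pos: [0.4538, -0.2879, 0.2531]
tcp_rot: [-179.8, -1.6, -1.0]
wrist_force: [-0.2, 0.2, 0.0]
opening: 0.0489
```

```bash

python3 - <<'E'
from h import *
from vee import *
from bar import bars
c=wsnap('w13'); vee(c); bars(c)
p=O+J@np.array([.035,-.1725])
print(p);plan([*p,0.23],86)
E
```

```text
st 1 n 1677 y off ends mm [-44.2  44.8] mid 0.3 x [-19.3  -8.9  14. ] ztop 0.0585
st 2 n 2145 y off ends mm [-44.2  44.2] mid 0.0 x [-19.2  -9.4  13.8] ztop 0.0591
st 3 none 0
st 4 none 0
bar 1 center off (-0.8,-0.3) size 49.9x14.3 cw deg 7.3 rad 0.13
bar 2 center off (-0.8,-0.7) size 49.9x14.5 cw deg 76.0 rad 1.33
bar 3 n 0
bar 4 n 0
[ 0.58593516 -0.28785658]
at 44.55 [ 0.4536 -0.2878  0.2523] [-179.75   -1.56   -0.97] F [ 0.  -0.4 -0.2] op 0.049 need rows 10.2 total [ 5.26 -0.08  1.03] -14.49
[[0.51, -0.01, 0.1], -1.42],[[1.03, -0.02, 0.2], -2.83],[[1.54, -0.02, 0.3], -4.25],[[2.06, -0.03, 0.4], -5.67],[[2.57, -0.04, 0.51], -7.08],
```

View pics/w13.png

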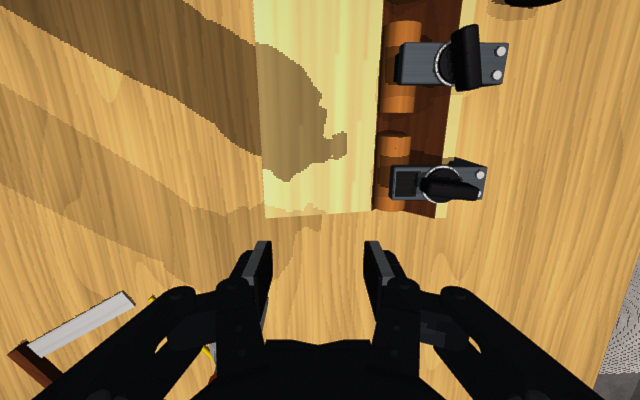

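arm_command(increments=[[[0.5,0,0],-1.4],[[1.0,0,0],-2.8],[[1.5,0,0],-4.2],[[2.0,0,0],-5.7],[[2.6,0,0],-7.1]])

```text
time: 45.05
ee_pos: [0.5185, -0.2886, 0.2526]
tcp_rot: [179.3, -1.3, 41.8]
wrist_force: [0.1, 0.0, 0.7]
opening: 0.0492
```

```bash

python3 - <<'E'
from h import *
plan([.5853,-.288,0.19],81.7)
E
```

```text
at 45.05 [ 0.5185 -0.2886  0.2526] [179.25  -1.27  41.78] F [0.1 0.  0.7] op 0.0492 need rows 4.7 total [1.95 1.73 2.57] -6.65
[[0.42, 0.37, 0.55], -1.42],[[0.83, 0.74, 1.1], -2.83],[[1.25, 1.1, 1.64], -4.25],[[1.66, 1.47, 2.19], -5.67],[[1.95, 1.73, 2.57], -6.65],
```

arm_command(increments=[[[0.4,0.35,0.5],-1.4],[[0.8,0.7,1.0],-2.8],[[1.2,1.1,1.5],-4.2],[[1.6,1.5,2.0],-5.6],[[1.95,1.73,2.4],-6.65]])

```text
time: 45.55
ee_pos: [0.5852, -0.2878, 0.1916]
tcp_rot: [178.8, -0.5, 82.0]
wrist_force: [0.1, 0.5, 0.8]
opening: 0.0486
```

```bash

python3 - <<'E'
from h import *
plan([.5853,-.2881,0.119],81.7)
E
```

```text
at 45.55 [ 0.5852 -0.2878  0.1916] [178.79  -0.54  82.01] F [0.1 0.5 0.8] op 0.0486 need rows 1.6 total [-0.04 -0.06  2.9 ] 0.05
[[-0.02, -0.03, 1.8], 0.03],[[-0.04, -0.06, 2.9], 0.05],[[-0.04, -0.06, 2.9], 0.05],[[-0.04, -0.06, 2.9], 0.05],[[-0.04, -0.06, 2.9], 0.05],
```

arm_command(increments=[[[-0.02,-0.03,1.0],0.05],[[-0.04,-0.05,2.2],0.05],[[-0.04,-0.05,2.88],0.05],[[-0.04,-0.05,2.88],0.05],[[-0.04,-0.05,2.88],0.05]])

```text
time: 46.05
ee_pos: [0.585, -0.288, 0.1192]
tcp_rot: [178.9, -0.6, 81.7]
wrist_force: [0.1, 0.2, 0.2]
opening: 0.0488
```

arm_command(increments=[[[0,0,0],0],[[0,0,0],0],[[0,0,0],0],[[0,0,0],0],[[0,0,0],0]], claw=1)

```text
time: 46.55
ee_pos: [0.5853, -0.2883, 0.1205]
tcp_rot: [178.8, -0.5, 81.7]
wrist_force: [-1.3, 0.4, 5.6]
opening: 0.0128
```

arm_command(increments=[[[0,0,0],1.2],[[0,0,0],2.4],[[0,0,0],3.6],[[0,0,0],4.8],[[0,0,0],6.0]])

```text
time: 47.05
ee_pos: [0.5852, -0.2886, 0.1205]
tcp_rot: [179.3, -1.1, 45.4]
wrist_force: [-0.1, -0.1, -0.4]
opening: 0.013
```

arm_command(increments=[[[0,0,0],1.2],[[0,0,0],2.4],[[0,0,0],3.6],[[0,0,0],4.8],[[0,0,0],5.5]])

```text
time: 47.55
ee_pos: [0.5851, -0.2886, 0.1205]
tcp_rot: [-180.0, -1.3, 12.1]
wrist_force: [-0.4, -0.1, -0.4]
opening: 0.013
```

```bash

python3 - <<'E'
from h import *
o=get_obs();print(o['torque'].round(2),o['wrist_force'])
plan([.5853,-.2881,0.12],12)
E
```

```text
[-0.42  0.44  0.11] [-0.44930387 -0.10513543 -0.41393163]
at 47.55 [ 0.5851 -0.2886  0.1205] [-179.98   -1.28   12.13] F [-0.4 -0.1 -0.4] op 0.013 need rows 0.0 total [ 0.01 -0.02  0.02] 0.02
[[0.01, -0.02, 0.02], 0.02],[[0.01, -0.02, 0.02], 0.02],[[0.01, -0.02, 0.02], 0.02],[[0.01, -0.02, 0.02], 0.02],[[0.01, -0.02, 0.02], 0.02],
```

arm_command(increments=[[[0,0,0],0],[[0,0,0],0],[[0,0,-0.3],0],[[0,0,-2],0],[[0,0,-4],0]], claw=-0.3)

```text
time: 48.05
ee_pos: [0.582, -0.2886, 0.2202]
tcp_rot: [-179.9, -1.1, 12.2]
wrist_force: [1.2, -1.3, -0.4]
opening: 0.0556
```

```bash

python3 - <<'E'
from h import *
plan([0.46,-0.2,0.38],9)
E
```

```text
at 48.05 [ 0.582  -0.2886  0.2202] [-179.85   -1.12   12.21] F [ 1.2 -1.3 -0.4] op 0.0556 need rows 4.9 total [-3.89 -4.51 -6.46] 0.54
[[-0.8, -0.92, -1.32], 0.11],[[-1.59, -1.85, -2.65], 0.22],[[-2.39, -2.77, -3.97], 0.33],[[-3.19, -3.7, -5.29], 0.44],[[-3.89, -4.51, -6.46], 0.54],
```

arm_command(increments=[[[-0.8,-0.9,-1.3],0],[[-1.6,-1.8,-2.6],0],[[-2.4,-2.8,-4.0],0],[[-3.2,-3.7,-5.3],0],[[-3.9,-4.5,-6.5],0]])

```text
time: 48.55
ee_pos: [0.4583, -0.1994, 0.3837]
tcp_rot: [-179.9, -1.2, 12.3]
wrist_force: [0.4, -0.2, -0.0]
opening: 0.0559
```

arm_command(increments=[[[0,0,0],0],[[0,0,0],0],[[0,0,0],0]])

```text
time: 48.85
ee_pos: [0.4587, -0.1997, 0.3828]
tcp_rot: [-179.9, -1.2, 12.3]
wrist_force: [1.3, -0.3, -1.0]
opening: 0.0555
```

```bash

python3 - <<'E'
from h import *
from vee import *
from bar import bars
c=wsnap('w14'); vee(c); bars(c)
c=snap('scene','s14'); bars(c)
c=snap('side','d14')
E
```

```text
st 1 n 721 y off ends mm [-44.4  45.1] mid 0.3 x [-19.1  -9.   14.2] ztop 0.0609
st 2 n 879 y off ends mm [-44.2  44.7] mid 0.2 x [-18.9  -8.5  14.2] ztop 0.0592
st 3 n 1079 y off ends mm [-44.6  44.6] mid -0.0 x [-18.8  -8.6  13.9] ztop 0.0599
st 4 n 723 y off ends mm [-45.6 -12.2] mid -28.9 x [-18.5  -3.9  14.4] ztop 0.0591
bar 1 center off (-2.6,8.3) size 32.3x13.8 cw deg 74.0 rad 1.29
bar 2 center off (-0.4,-0.3) size 49.3x14.1 cw deg 77.7 rad 1.36
bar 3 center off (-0.1,-0.7) size 48.6x14.5 cw deg 76.3 rad 1.33
bar 4 n 33
bar 1 center off (-0.8,3.0) size 48.6x21.6 cw deg 78.9 rad 1.38
bar 2 center off (0.6,3.5) size 48.4x21.0 cw deg 73.3 rad 1.28
bar 3 center off (0.7,3.2) size 49.1x18.8 cw deg 76.3 rad 1.33
bar 4 center off (1.2,2.1) size 48.8x15.8 cw deg 77.6 rad 1.35
```

View pics/w14.png

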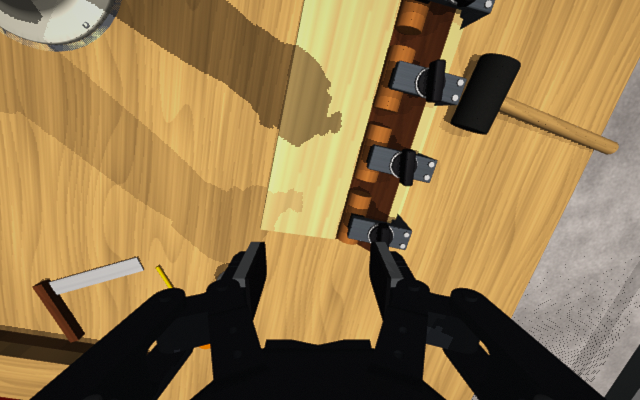

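View pics/s14.png

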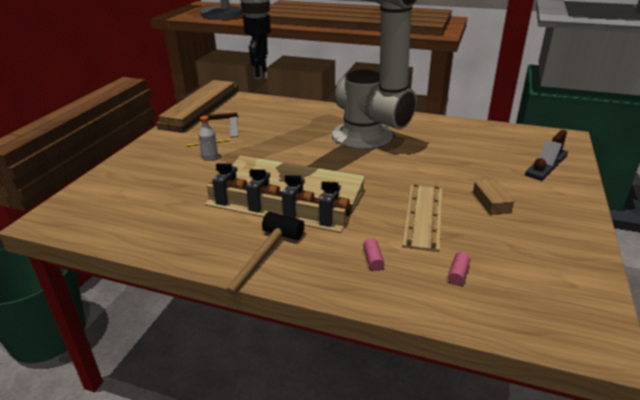

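arm_command(increments=[[[0,-1.5,0],0],[[0,-3,0],0],[[0,-4.5,0],0],[[0,-4.5,0],0],[[0,-4.5,0],0]])

```text
time: 49.5
ee_pos: [0.4349, -0.0894, 0.382]
tcp_rot: [-179.8, -1.1, 12.4]
wrist_force: [0.9, -0.2, 0.1]
opening: 0.0554
```

arm_command(increments=[[[0,0,0],0],[[0,0,0],0],[[0,0,0],0]])

```text
time: 49.8
ee_pos: [0.4351, -0.0902, 0.3816]
tcp_rot: [-179.8, -1.0, 12.3]
wrist_force: [0.1, -0.4, 0.4]
opening: 0.0552
```

```bash

python3 - <<'E'
from h import *
from vee import *
from bar import bars
c=wsnap('w15'); vee(c); bars(c)
E
```

```text
st 1 n 592 y off ends mm [-43.6  45.4] mid 0.9 x [-19.  -10.   13.8] ztop 0.0602
st 2 n 748 y off ends mm [-43.8  45.1] mid 0.6 x [-18.9  -9.2  14.3] ztop 0.0606
st 3 n 913 y off ends mm [-43.9  45.1] mid 0.6 x [-18.8  -8.7  14.3] ztop 0.0592
st 4 n 1125 y off ends mm [-45.1  43.8] mid -0.6 x [-18.6  -8.8  14.1] ztop 0.0594
bar 1 center off (-3.7,-9.4) size 37.5x9.8 cw deg 59.1 rad 1.03
bar 2 center off (-0.5,0.4) size 49.1x14.4 cw deg 76.0 rad 1.33
bar 3 center off (-0.4,-0.2) size 49.6x14.2 cw deg 76.9 rad 1.34
bar 4 center off (-0.2,-0.9) size 49.6x14.8 cw deg 74.9 rad 1.31
```

```bash
python3 -c "
from workcell import job_done; print(job_done())"
```

```text
the job is handed in; nothing more can be done
None
```

All four blanks were in the rack, and all four are now in the vee and clamped. I handed the job in at about 50 s of the 210 s allowed.

- **Clamps:** clamp 4 started shut, so I opened it first; the other three were already open. Each blank was released on the ramp and rolled in on its own. I checked from the wrist camera that it was seated and untouched, then turned its knob clockwise.
- **Blanks:** the last wrist picture puts each blank within about 1 mm of its station centre.
- **Knobs:** 2, 3 and 4 read 1.31–1.34 rad in that picture. Knob 1 was partly hidden by a finger there and read 1.03 rad. The wrist picture before it, in which the bar was also partly cut off, gave 1.29 rad, and the scene camera gave 1.38 rad. The arm had turned it to about 1.34 rad before letting go, so I take it as shut.
- **Scene camera disagreement:** it saw only parts of the blanks behind the clamp posts, so mid-run it gave centres 14–25 mm off. I relied on the wrist camera instead.
- **Bystanders:** the glue bottle, mallet and offcut looked unmoved in the last scene picture. I did not measure them. The gripper was clear of everything at hand-in.

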